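Load the incubator dish carrier

TASK

Make the dish carrier ready to go to the incubator: swing its half-raised carry handle out and all the way down until it clicks into its lower stop, stack every amber dish in one flat, centred pile on the rubber pad and then lay the steel cover disc centred on top of the pile, and finally swing the handle up until it clicks home upright. Leave the red dish and everything else on the bench where they stand; if something gets knocked or slips, put it right.

Things in the scene. Friction and masses are not known exactly. Their poses are not given: they have to be found in the camera images.
- carrier: aluminium dish carrier, fixed fast to the bench, empty at the start: base plate 124 (x) by 166 (y) mm, 10 mm high, with a round black rubber pad 76 mm across on it for the dishes. Origin: centre of the underside; x = side to which the handle swings down, y = hinge line, z up. Hinge cheeks at y = +-71 to 81 mm (x -37 to 21, up to z 56 mm), handle flanges of radius 29 mm at y = +-60 to 65 mm
- plate (a point): the centre of the rubber pad's top face, 12 mm above the bench: the foot of the dish pile belongs here. Does not move with the handle.
- hinge (a point): midpoint of the handle's hinge line, above the pad's centre, 36 mm above the bench. The hinge line is parallel to the carrier's y.
- handle (a joint): U-shaped carry handle, rad. 0: down on its lower stop, reaching to the carrier's +x at 0.17 rad above level; grows as it rises; 1.40: upright at its upper stop, grip above the pad. Ball detents: crests at 0.18 and 1.22, beyond which it is pulled home to the stop and held; about 2.5 N at the grip passes one. From 0.43 to 0.95 friction (0.06 N m) holds it. Starts at 0.5 to 0.9
- grip (a point): centre of the handle's grip: black sleeve 16 mm in diameter, 90 mm long, parallel to the carrier's y, 125 mm from the hinge line; can be pinched from above. 57 mm above the bench with the handle down, 161 mm upright. Steel arms 8 mm thick run from it to the hinge at y = +-62 mm. The handle weighs 70 g
- dish1: closed 60 mm Petri dish with AMBER agar under a clear lid: a flat disc 60 mm in diameter and 15 mm high, about 30 g. Origin: centre of the underside; z = its axis, up at the start. Stands flat on the bench at the start, or is absent (3 to 5 of the five are there). Either face may be up in the pile.
- dish2: closed 60 mm Petri dish with AMBER agar under a clear lid: a flat disc 60 mm in diameter and 15 mm high, about 30 g. Origin: centre of the underside; z = its axis, up at the start. Stands flat on the bench at the start, or is absent (3 to 5 of the five are there). Either face may be up in the pile.
- dish3: closed 60 mm Petri dish with AMBER agar under a clear lid: a flat disc 60 mm in diameter and 15 mm high, about 30 g. Origin: centre of the underside; z = its axis, up at the start. Stands flat on the bench at the start, or is absent (3 to 5 of the five are there). Either face may be up in the pile.
- dish4: closed 60 mm Petri dish with AMBER agar under a clear lid: a flat disc 60 mm in diameter and 15 mm high, about 30 g. Origin: centre of the underside; z = its axis, up at the start. Stands flat on the bench at the start, or is absent (3 to 5 of the five are there). Either face may be up in the pile.
- dish5: closed 60 mm Petri dish with AMBER agar under a clear lid: a flat disc 60 mm in diameter and 15 mm high, about 30 g. Origin: centre of the underside; z = its axis, up at the start. Stands flat on the bench at the start, or is absent (3 to 5 of the five are there). Either face may be up in the pile.
- cover: stainless steel cover disc for the pile: 64 mm in diameter and 4 mm thick, with a black knob in its centre (20 mm in diameter, from 12 to 26 mm above the disc's underside, on a neck 10 mm in diameter), about 120 g. Origin: centre of the underside; z up along the knob. Lies on the bench at the start, knob up.
- red_dish: dish of the same size as the amber ones (60 mm by 15 mm) but with dark RED agar: stays where it stands. Origin: centre of the underside.
- tube_rack: yellow tube rack, 100 by 220 by 45 mm, beyond the carrier; stays. Origin: centre of the underside.
- tip_box: blue pipette tip box, 85 by 122 by 50 mm; stays. Origin: centre of the underside.
- clear_box: clear plastic box, 75 by 110 by 30 mm; stays. Origin: centre of the underside.
- timer: white bench timer, 60 by 60 by 18 mm; stays. Origin: centre of the underside.
- marker: marker pen lying on the bench, 133 mm long, 13 mm in diameter; stays. Origin: below its middle, on the bench; x along the pen.
- spray_bottle: white bottle with a red cap, 64 mm in diameter and 170 mm high; stays upright. Origin: centre of the underside.
Not all that is in view belongs to the job. What is shaped like the cover but green or pink is not meant.

How it is judged:
On the way, in this order (a step that is already met when the one before it is completed fails the run):
1. the handle is swung down into its lower detent (value of joint handle below 0.06 rad), for 0.2 s.
2. every amber dish that is there lies in one flat pile centred on the pad (horizontal distance between each of dish1, dish2, dish3, dish4, dish5 and plate below 0.008 m and angle between the z axis of each of dish1, dish2, dish3, dish4, dish5 and the z axis of carrier, either way round below 0.06 rad), for 0.2 s.
3. the cover disc lies centred on top of the pile (all of step 2 and horizontal distance between cover and plate below 0.008 m and angle between cover's own z axis and vertical below 0.06 rad and z of each of dish1, dish2, dish3, dish4, dish5 in the frame of cover below 0.008 m), for 0.2 s.
4. the handle is swung up into its upper detent (value of joint handle above 1.34 rad), for 0.2 s.
At the end, for the whole second after the job is handed in: Every amber dish that is there lies flat (within 0.06 rad) in one pile with its centre within 8 mm of the pad's centre, the cover disc lies flat on top of all of them within 8 mm of the centre, the handle is upright in its upper detent (joint above 1.34 of 1.40) and all are at rest (all of step 3 and linear speed of each of dish1, dish2, dish3, dish4, dish5, cover below 0.02 m/s and value of joint handle above 1.34 rad and velocity of joint handle between -0.05 and 0.05 rad/s); the robot touches nothing.
It fails at once if the red dish is moved more than 3 cm (distance of red_dish from where it was at the start of the episode above 0.03 m).
It fails at once if the tube rack, tip box, clear box, timer or marker is moved more than 4 cm (distance of any of tube_rack, tip_box, clear_box, timer, marker from where it was at the start of the episode above 0.04 m).
It fails at once if the bottle is tipped over (angle between spray_bottle's own z axis and vertical above 0.6 rad).
Of dish1, dish2, dish3, dish4, dish5 only 3 to 5 are there at a start; the rules pass over those that are not, and their reading is None.
At some moment in a run one of dish1, dish2, dish3, dish4, dish5 may be knocked a few centimetres aside while the robot is not near it.
Once in a run the grip may slacken for a moment while it holds something.
It also fails if it takes over 210 s, if anything falls off the work surface, if the arm or the gripper's body presses on something with over 40 N, if the wrist force passes 120 N, or if a joint passes its speed limit or range.

ROBOT

A 7-joint arm with a two-finger parallel gripper is mounted at the origin on the work surface. World frame = base frame: x ahead of the robot, y to its left, z up, the work surface at z = 0. Lengths are in m, angles in rad, forces in N, time in s.
With the tool pointing down it reaches from about 0.4 to 0.85 m from the base axis. Payload 10.4 kg.
Tool frame: the origin (TCP) lies at the very end of the fingers, on their centre line; the grasp point (between the pads) lies 19 mm behind it; z points along the fingers, y is the line along which they close (so a half turn about z gives the same grasp; the last joint's range is limited). The gripper opens to 87 mm and grips with 3 to 60 N. Pads are 19 mm wide; open, the fingers measure 117 mm over their backs; the gripper's body (75 mm by 190 mm) begins 51 mm behind the grasp point.
Start: joints at [-1.219, 0.332, -0.065, 1.46, 0.022, 1.35, -0.088], TCP at [0.229, 0.582, 0.183] pointing down, gripper open.
Joint ranges: [-2.6, 2.6], [-0.5, 2.12], [-1.47, 1.34], [0.16, 2.42], [-1.27, 4.41], [0.06, 2.06], [-2.6, 2.6]. Speed limits (rad/s): [2.22, 2.22, 2.79, 2.79, 3.14, 3.14, 3.14].

INTERFACE

Orientations are given as a unit quaternion [x, y, z, w].
In Python, from bench import * gives the robot as it stands.
- The arm moves only by the tool carry_out, never from a script. Its argument "deltas" is a list of rows, each an object with "hand": the finger opening in mm, from 0 to 87; "dp": the shift along the tool's x, y, z each as a share of 250 mm, from -1 to 1, a list of three; "spin": the turn about the tool's z as a share of pi rad, from -1 to 1. In form: [{"hand": hand, "dp": [dx, dy, dz], "spin": spin}, ...]. A call has 1 to 20 rows; each row is the pose to reach, as a shift and turn from the pose commanded when the call began, along the tool's axes at that moment, turning the shorter way round; what a row does not reach only later rows make up. A row lasts 1/10 s, in which the tool goes at most 50 mm and 8.59 degrees, less where a joint would pass 70% of its speed; a pose out of reach is approached as far as the arm can. A call with a number of a shift or a turn outside -1 to 1 is refused whole. A call with a gripper value outside its range is refused whole. The fingers move at their own pace and stop on an object; "force" is the grip in N (left out, the last holds). Time passes only in rows, so rows that repeat a pose let the fingers close. It gives the time, the measured TCP pose, the force, the opening and the grip force at its end, in the units of the state.
- read_state(): the state, without advancing time (a new reading comes with each control period).
- camera(name): name is "side" or "top"; returns the picture (480x640x3 uint8, red, green, blue); there is no depth.
- get_calibration(name): a dict with "fx", "fy", "cx", "cy" (pixels), "R" (3x3) and "t" (3): a world point X has camera coordinates R X + t. Camera axes: x right, y down, z forward; pixel columns grow to the right and rows downward; lengths in m; the calibration is good to about 2 mm. A picture is of the moment at which its call begins. get_calibration takes no time and is no camera call.
- close_job(): hands the job in; it is judged then, once.
The state is a dict: "time": time; "joint_positions": joint angles; "joint_vel": joint speeds; "joint_torque": joint torques, N m; "ee_pos": TCP position; "eef_rot": TCP orientation; "ft_force": force on the tool from outside, world axes, zero at the start; "torque": the same for the moment, N m; "width": finger opening in m; "grip_force": force on a finger pad.
Only numpy, scipy, OpenCV 4.12 (cv2) and the standard library are available. Lean on these libraries where they do the work, as an engineer would, in place of code of your own. Each camera call takes 0.05 s, during which the arm holds its last target. There are 200 camera calls.

## Working session

There is one attempt and no reset: what is moved stays moved. The work goes in short steps, Python scripts to look and compute and a tool call to move; the robot and the scene stay as the last step left them, time stands still between calls to the robot, and variables do not carry over. Pictures are saved under pics/ and viewed, at most 14 in all, crops included, and the job is handed in when it is done.

Besides the shell and the picture viewer there is one more tool, called after "Call:" by a JSON object that holds its "op" and its "data", one argument or row to a line. carry_out: Moves the arm, as the interface text tells. Its arguments: {"type":"object","properties":{"deltas":{"type":"array","items":{"type":"object","properties":{"hand":{"type":"number"},"dp":{"type":"array","items":{"type":"number","minimum":-1,"maximum":1}},"spin":{"type":"number","minimum":-1,"maximum":1}}}},"force":{"type":"number"}},"required":["deltas"]}

```bash
mkdir -p pics; ls; python3 - <<'E'
from bench import *
import cv2
for n in ("top","side"):
    im=camera(n); cv2.imwrite(f"pics/{n}0.png",im[:,:,::-1]); c=get_calibration(n); print(n,c)
s=read_state(); print(s)
E
```

```text
pics
top {'fx': 492.7297668793099, 'fy': 492.7297668793099, 'cx': 321.4002782826469, 'cy': 241.18063842807334, 'R': array([[-0.0291656 , -0.99948941, -0.01304974],
       [-0.99099316,  0.03061977, -0.13036479],
       [ 0.1306978 ,  0.00913003, -0.99138021]]), 't': array([-0.01054392,  0.55199078,  1.09836797])}
side {'fx': 517.5273038011962, 'fy': 517.5273038011962, 'cx': 311.2003715948738, 'cy': 248.48682038976605, 'R': array([[-0.99897158, -0.04184134, -0.01746654],
       [-0.01620138,  0.68920424, -0.72438596],
       [ 0.04234729, -0.72335801, -0.68917334]]), 't': array([0.54439629, 0.07982812, 1.42898403])}
{'time': 0.1, 'joint_positions': array([-1.21860917,  0.33276907, -0.06470259,  1.46084203,  0.02158318,
        1.34990731, -0.08850533]), 'joint_vel': array([-0.00153189, -0.00135353,  0.0005717 , -0.00119739,  0.00136717,
       -0.00112222, -0.00131832]), 'joint_torque': array([ 8.62697507e-04, -6.24541783e+01,  2.41169496e-02, -3.90717781e+01,
       -6.13735174e-02,  3.63995216e-02,  8.14629311e-05]), 'ee_pos': array([0.22865142, 0.58125356, 0.18276557]), 'eef_rot': array([ 1.86292657e-01,  9.82494105e-01, -6.08149593e-04, -9.54034271e-05]), 'ft_force': array([-0.21148782, -0.05403633,  0.5055216 ]), 'torque': array([-0.0076998 ,  0.00362933,  0.04463152]), 'grip_force': 0.0, 'width': 0.087153281573352}
```

View pics/top0.png

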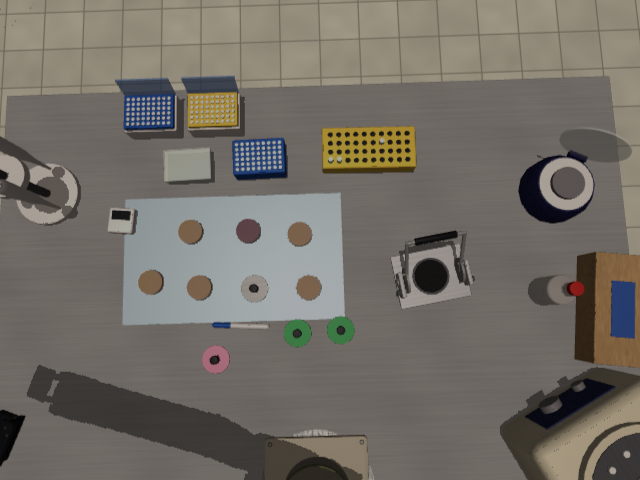

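View pics/side0.png

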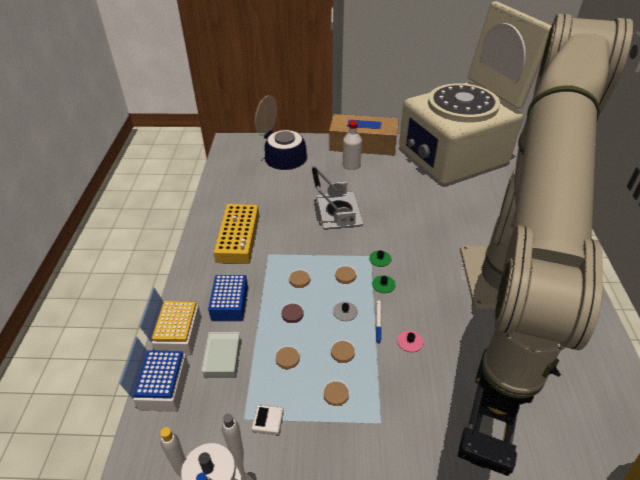

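Amber candidates in top view: (190,232), (300,234), (151,282), (199,287), (309,288). The red dish is at (248,231). The steel cover is at (254,288), with lookalike green discs at (297,333) and (341,330) and a pink one at (215,360). The carrier pad is at (430,275) and the black grip at about (436,238).

```bash
cat > h.py <<'E'
from bench import *
import cv2, numpy as np
from scipy.spatial.transform import Rotation as Ro
C={n:get_calibration(n) for n in("top","side")}
def ray(n,u,v,z):
    c=C[n]; d=c["R"].T@np.array([(u-c["cx"])/c["fx"],(v-c["cy"])/c["fy"],1]); o=-c["R"].T@c["t"]
    return o+d*(z-o[2])/d[2]
def proj(n,X):
    c=C[n]; p=c["R"]@np.array(X)+c["t"]; return np.array([c["fx"]*p[0]/p[2]+c["cx"],c["fy"]*p[1]/p[2]+c["cy"]])
def tri(ut,us):
    A=[];b=[]
    for n,(u,v) in(("top",ut),("side",us)):
        c=C[n]
        for k,q in((0,(u-c["cx"])/c["fx"]),(1,(v-c["cy"])/c["fy"])):
            A.append(c["R"][k]-q*c["R"][2]); b.append(q*c["t"][2]-c["t"][k])
    return np.linalg.lstsq(np.array(A),np.array(b),rcond=None)[0]
def blobs(m,a0,a1):
    k,l,s,c=cv2.connectedComponentsWithStats(m.astype(np.uint8)*255)
    return [(c[i],s[i]) for i in range(1,k) if a0<s[i][4]<a1]
def amber(im):
    h=cv2.cvtColor(im,cv2.COLOR_RGB2HSV); return (h[...,0]<20)&(h[...,0]>5)&(h[...,1]>75)&(h[...,2]>60)
def dishes(im,n,z=.015,box=(.25,.8,-.4,.5)):
    out=[]
    for c,s in blobs(amber(im),150,900):
        X=ray(n,*c,z)
        if box[0]<X[0]<box[1] and box[2]<X[1]<box[3]: out.append((X[:2].round(4),c.round(1),s[2:]))
    return out
def tool(dx):  # world displacement -> dp shares at present pose
    s=read_state(); return (Ro.from_quat(s["eef_rot"]).inv().apply(dx)/.25).round(4)
def yaw():
    x=Ro.from_quat(read_state()["eef_rot"]).as_matrix(); return np.degrees(np.arctan2(x[1,1],x[0,1]))  # direction of tool y
def goto(p,yawy=None):
    s=read_state(); print("pos",s["ee_pos"].round(4),"yawY",yaw().round(2),"dp",tool(np.array(p)-s["ee_pos"]),
      "spin",None if yawy is None else (-(((yawy-yaw()+90)%180)-90)/180).round(4))
E
python3 - <<'E'
from h import *
t=camera("top");s=camera("side")
for n,im in(("top",t),("side",s)):
    print(n); 
    for d in dishes(im,n): print(d)
    h=cv2.cvtColor(im,cv2.COLOR_RGB2HSV)
    for nm,p in (("red",(248,231) if n=="top" else (292,313)),("amb",(190,232) if n=="top" else (299,279))): print(nm,h[p[1],p[0]])
    dk=im.max(2)<45
    for c,st in blobs(dk,15,3000):
        if (n=="top" and 240<c[0]<480 and 220<c[1]<310) or (n=="side" and 300<c[0]<370 and 160<c[1]<330): print("dark",c.round(1),st, ray(n,*c,.012).round(4), ray(n,*c,.026).round(4))
cv2.imwrite("pics/c1.png",np.hstack([cv2.resize(t[215:325,370:490,::-1],(440,400),interpolation=2),cv2.resize(s[155:245,300:380,::-1],(355,400),interpolation=2)]))
E
```

```text
top
(array([0.5877, 0.2823]), array([190.1, 231.1]), array([ 24,  23, 432], dtype=int32))
(array([0.5734, 0.025 ]), array([299.1, 233.8]), array([ 23,  23, 425], dtype=int32))
(array([0.4708, 0.3746]), array([150.3, 281.9]), array([ 24,  24, 452], dtype=int32))
(array([0.4555, 0.2609]), array([198.9, 287. ]), array([ 25,  23, 445], dtype=int32))
(array([0.448 , 0.0068]), array([308.2, 287.1]), array([ 24,  23, 429], dtype=int32))
red [175  70  91]
amb [ 14 101 121]
dark [434.8 237.9] [414 231  43  15 296] [ 0.5541 -0.2932  0.012 ] [ 0.5522 -0.2901  0.026 ]
dark [458.5 270.2] [455 258   8  24  90] [ 0.4767 -0.3435  0.012 ] [ 0.4758 -0.3397  0.026 ]
dark [430.5 275.8] [414 260  34  33 846] [ 0.4658 -0.2779  0.012 ] [ 0.465  -0.2749  0.026 ]
dark [404.9 282.4] [403 276   5  13  25] [ 0.4521 -0.2178  0.012 ] [ 0.4515 -0.2156  0.026 ]
dark [253.1 288. ] [249 285   9   7  39] [0.4496 0.1353 0.012 ] [0.4491 0.1332 0.026 ]
side
(array([0.4504, 0.0155]), array([345.1, 274.7]), array([ 20,  17, 270], dtype=int32))
(array([0.5763, 0.0337]), array([299.2, 278.7]), array([ 20,  17, 272], dtype=int32))
(array([0.4582, 0.2692]), array([342.5, 351.3]), array([ 22,  22, 386], dtype=int32))
(array([0.5902, 0.2907]), array([287. , 357.5]), array([ 23,  22, 402], dtype=int32))
(array([0.4736, 0.3827]), array([335.7, 393.3]), array([ 24,  24, 465], dtype=int32))
red [  4  90 108]
amb [ 15 127 149]
dark [315.5 176.3] [312 168   8  18  77] [ 0.549  -0.4479  0.012 ] [ 0.5481 -0.4284  0.026 ]
dark [341.5 204. ] [333 201  18   8  81] [ 0.4602 -0.2992  0.012 ] [ 0.4606 -0.2817  0.026 ]
dark [330.9 209.1] [328 204   8  11  58] [ 0.4937 -0.2728  0.012 ] [ 0.4936 -0.2557  0.026 ]
dark [344.9 307.1] [342 303   7   9  48] [0.4517 0.1287 0.012 ] [0.4521 0.1404 0.026 ]
```

View pics/c1.png

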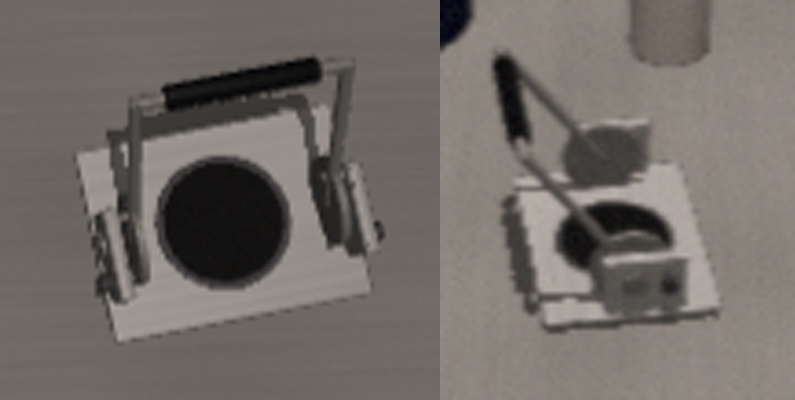

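The crop shows the pad centred at about (430.5,275.8), with the handle half raised toward the top of the image (+x) and its grip running slightly up to the right. Next step is to triangulate.

```bash
python3 - <<'E'
from h import *
t=camera("top");s=camera("side")
T=dishes(t,"top");S=dishes(s,"side")
for d in T:
    e=min(S,key=lambda q:np.linalg.norm(q[0]-d[0])); print("dish",tri(d[1],e[1]).round(4), ray("top",*d[1],.008).round(4), ray("side",*e[1],.008).round(4))
print("red",ray("top",248,231,.008).round(3))
print("knob",tri((253.1,288),(344.9,307.1)).round(4))
g=tri((434.8,237.9),(315.5,176.3)); print("grip",g.round(4))
m=(t.max(2)<45); yy,xx=np.nonzero(m[225:250,410:462]); 
# grip ends -> direction at grip height
pts=np.c_[xx+410,yy+225].astype(np.float32); vx,vy,x0,y0=cv2.fitLine(pts,cv2.DIST_HUBER,0,.01,.01).ravel()
a=ray("top",x0-20*vx,y0-20*vy,g[2]);b=ray("top",x0+20*vx,y0+20*vy,g[2]); d=a-b; d*=np.sign(d[1]); ya=d/np.linalg.norm(d)
print("carrier y",ya.round(3), "yaw",np.degrees(np.arctan2(-ya[0],ya[1])).round(2))
xa=np.array([ya[1],-ya[0]]); pad=ray("top",430.5,275.8,.012)[:2]
r=g[:2]-pad; print("pad",pad.round(4),"grip x",(r@xa).round(4),"y",(r@ya[:2]).round(4),"z-hinge",g[2]-.036,"len",np.hypot(r@xa,g[2]-.036),"angle",np.arctan2(g[2]-.036,r@xa)-.17)
# plate edges: bright quad
gr=cv2.cvtColor(t,cv2.COLOR_RGB2HSV); 
goto([g[0],g[1],.25],np.degrees(np.arctan2(xa[1],xa[0])))
E
```

```text
dish [0.59   0.2847 0.0059] [0.5886 0.2841 0.008 ] [0.5907 0.286  0.008 ]
dish [0.5758 0.0254 0.0059] [0.5744 0.0254 0.008 ] [0.5768 0.0271 0.008 ]
dish [0.4725 0.3778 0.0065] [0.4713 0.3773 0.008 ] [0.4738 0.3786 0.008 ]
dish [0.4571 0.2631 0.0063] [0.4559 0.2627 0.008 ] [0.4582 0.2642 0.008 ]
dish [0.4491 0.0071 0.0058] [0.4481 0.0071 0.008 ] [0.45   0.0091 0.008 ]
red [0.585 0.146 0.008]
knob [0.4506 0.1342 0.0184]
grip [ 0.5388 -0.2639  0.1438]
carrier y [-0.179  0.984  0.   ] yaw 10.32
pad [ 0.4657 -0.2779] grip x 0.0744 y 0.0006 z-hinge 0.10783000224785758 len 0.13100415712420885 angle 0.7968548207445725
pos [0.2288 0.5815 0.1832] yawY 68.53 dp [-2.3919 -2.6932 -0.2661] spin 0.3234
```

Call:
{"op": "carry_out", "data": {
  "deltas": [
    {"hand":60,"dp":[0,0,-0.2],"spin":0.05},
    {"hand":60,"dp":[0,0,-0.4],"spin":0.3234},
    {"hand":60,"dp":[0,0,-0.4],"spin":0.3234},
    {"hand":60,"dp":[0,0,-0.4],"spin":0.3234},
    {"hand":60,"dp":[0,0,-0.4],"spin":0.3234},
    {"hand":60,"dp":[0,0,-0.4],"spin":0.3234},
    {"hand":60,"dp":[0,0,-0.4],"spin":0.3234},
    {"hand":60,"dp":[0,0,-0.4],"spin":0.3234},
    {"hand":60,"dp":[0,0,-0.4],"spin":0.3234},
    {"hand":60,"dp":[0,0,-0.4],"spin":0.3234}
  ],
  "force": 15
}}

```text
time: 1.3
ee_pos: [0.2288, 0.5816, 0.2835]
eef_rot: [0.64, 0.769, 0.0, -0.0]
ft_force: [0.1, -0.6, 0.3]
width: 0.0599
grip_force: 0.0
```

```bash
python3 -c "
from h import *
goto([.5353,-.2652,.25],10.32)"
```

```text
pos [0.2288 0.5816 0.2835] yawY 10.47 dp [-3.5537  0.5899  0.1337] spin 0.0008
```

Call:
{"op": "carry_out", "data": {
  "deltas": [
    {"hand":60,"dp":[-0.2,0.2,0]},
    {"hand":60,"dp":[-0.4,0.4,0]},
    {"hand":60,"dp":[-0.6,0.59,0]},
    {"hand":60,"dp":[-0.8,0.59,0]},
    {"hand":60,"dp":[-1,0.59,0]},
    {"hand":60,"dp":[-1,0.59,0]},
    {"hand":60,"dp":[-1,0.59,0]}
  ]
}}

```text
schema error: expected keys hand, dp, spin
```

Call:
{"op": "carry_out", "data": {
  "deltas": [
    {"hand":60,"dp":[-1,0,0]},
    {"hand":60,"dp":[-1,0,0]},
    {"hand":60,"dp":[-1,0,0]},
    {"hand":60,"dp":[-1,0,0]},
    {"hand":60,"dp":[-1,0,0]},
    {"hand":60,"dp":[-1,0,0]},
    {"hand":60,"dp":[-1,0,0]},
    {"hand":60,"dp":[-1,0,0]}
  ]
}}

```text
schema error: expected keys hand, dp, spin
```

Call:
{"op": "carry_out", "data": {
  "deltas": [
    {"hand":60,"dp":[-1,0,0]},
    {"hand":60,"dp":[-1,0,0]},
    {"hand":60,"dp":[-1,0,0]},
    {"hand":60,"dp":[-1,0,0]},
    {"hand":60,"dp":[-1,0,0]},
    {"hand":60,"dp":[-1,0,0]},
    {"hand":60,"dp":[-1,0,0]},
    {"hand":60,"dp":[-1,0,0]}
  ]
}}

```text
schema error: expected keys hand, dp, spin
```

```bash
python3 -c "
from h import *
goto([.5353,-.2652,.139-.019],10.32)"
```

```text
pos [0.2288 0.5816 0.2835] yawY 10.47 dp [-3.5537  0.5899  0.6537] spin 0.0008
```

Call:
{"op": "carry_out", "data": {
  "deltas": [
    {"hand":60,"dp":[-0.2,0.2,0],"spin":0},
    {"hand":60,"dp":[-0.4,0.4,0],"spin":0},
    {"hand":60,"dp":[-0.6,0.59,0],"spin":0},
    {"hand":60,"dp":[-0.8,0.59,0],"spin":0},
    {"hand":60,"dp":[-1,0.59,0],"spin":0},
    {"hand":60,"dp":[-1,0.59,0],"spin":0},
    {"hand":60,"dp":[-1,0.59,0],"spin":0}
  ]
}}

```text
time: 2.0
ee_pos: [0.4232, 0.355, 0.2846]
eef_rot: [0.644, 0.765, 0.001, 0.001]
ft_force: [-0.5, 0.1, 1.4]
width: 0.0599
grip_force: 0.0
```

Call:
{"op": "carry_out", "data": {
  "deltas": [
    {"hand":60,"dp":[-1,0,0],"spin":0},
    {"hand":60,"dp":[-1,0,0],"spin":0},
    {"hand":60,"dp":[-1,0,0],"spin":0},
    {"hand":60,"dp":[-1,0,0],"spin":0},
    {"hand":60,"dp":[-1,0,0],"spin":0},
    {"hand":60,"dp":[-1,0,0],"spin":0},
    {"hand":60,"dp":[-1,0,0],"spin":0}
  ]
}}

```text
time: 2.7
ee_pos: [0.4637, 0.1154, 0.2838]
eef_rot: [0.641, 0.767, 0.001, -0.0]
ft_force: [-0.3, 1.5, -0.3]
width: 0.0598
grip_force: 0.0
```

Call:
{"op": "carry_out", "data": {
  "deltas": [
    {"hand":60,"dp":[-1,0,0],"spin":0},
    {"hand":60,"dp":[-1,0,0],"spin":0},
    {"hand":60,"dp":[-1,0,0],"spin":0},
    {"hand":60,"dp":[-1,0,0],"spin":0},
    {"hand":60,"dp":[-1,0,0],"spin":0},
    {"hand":60,"dp":[-1,0,0],"spin":0},
    {"hand":60,"dp":[-1,0,0],"spin":0}
  ]
}}

```text
time: 3.4
ee_pos: [0.5086, -0.1292, 0.2831]
eef_rot: [0.64, 0.768, -0.0, -0.0]
ft_force: [0.4, 0.6, 0.2]
width: 0.0599
grip_force: 0.0
```

```bash
python3 -c "
from h import *
goto([.5353,-.2652,.139-.019],10.32)"
```

```text
pos [ 0.5086 -0.1292  0.2831] yawY 10.35 dp [-0.5542  0.0078  0.6525] spin 0.0001
```

Call:
{"op": "carry_out", "data": {
  "deltas": [
    {"hand":60,"dp":[-0.2,0,0],"spin":0},
    {"hand":60,"dp":[-0.4,0,0],"spin":0},
    {"hand":60,"dp":[-0.554,0.008,0.1],"spin":0},
    {"hand":60,"dp":[-0.554,0.008,0.2],"spin":0},
    {"hand":60,"dp":[-0.554,0.008,0.35],"spin":0},
    {"hand":60,"dp":[-0.554,0.008,0.5],"spin":0},
    {"hand":60,"dp":[-0.554,0.008,0.6],"spin":0},
    {"hand":60,"dp":[-0.554,0.008,0.65],"spin":0},
    {"hand":60,"dp":[-0.554,0.008,0.65],"spin":0},
    {"hand":60,"dp":[-0.554,0.008,0.65],"spin":0}
  ]
}}

```text
time: 4.4
ee_pos: [0.536, -0.265, 0.1219]
eef_rot: [0.64, 0.768, 0.0, 0.0]
ft_force: [0.5, -0.3, -0.1]
width: 0.0599
grip_force: 0.0
```

Call:
{"op": "carry_out", "data": {
  "deltas": [
    {"hand":30,"dp":[0,0,0],"spin":0},
    {"hand":10,"dp":[0,0,0],"spin":0},
    {"hand":10,"dp":[0,0,0],"spin":0},
    {"hand":10,"dp":[0,0,0],"spin":0},
    {"hand":10,"dp":[0,0,0],"spin":0},
    {"hand":10,"dp":[0,0,0],"spin":0},
    {"hand":10,"dp":[0,0,0],"spin":0},
    {"hand":10,"dp":[0,0,0],"spin":0}
  ],
  "force": 10
}}

```text
time: 5.2
ee_pos: [0.5349, -0.2657, 0.1209]
eef_rot: [0.641, 0.768, 0.0, -0.0]
ft_force: [-0.2, -0.4, 0.8]
width: 0.0113
grip_force: 0.0
```

```bash
python3 - <<'E'
from h import *
s=read_state(); print(s["ee_pos"],s["width"],s["ft_force"])
xa=np.array([.984,.179,0]);pad=np.array([.4657,-.2779,0])
gp=s["ee_pos"]+[0,0,.019]; r=gp-pad; print("rx",r@xa,"z-h",r[2]-.036)
th0=np.arctan2(r[2]-.036,r@xa); 
for th in np.linspace(th0,.15,9)[1:]:
    p=pad+xa*.125*np.cos(th)+[0,0,.036+.125*np.sin(th)-.019]; print(th.round(2),tool(p-s["ee_pos"]))
t=camera("top");q=camera("side")
cv2.imwrite("pics/c2.png",np.hstack([cv2.resize(t[200:310,370:490,::-1],(440,400),interpolation=2),cv2.resize(q[145:245,290:390,::-1],(355,400),interpolation=2)]))
E
```

```text
[ 0.53494125 -0.2657314   0.12087231] 0.011335143021819209 [-0.18828714 -0.3622093   0.78230239]
rx 0.07031157082826109 z-h 0.10387231490924104
0.87 [0.0017 0.0403 0.0325]
0.77 [0.0017 0.078  0.0677]
0.67 [0.0017 0.112  0.1065]
0.56 [0.0017 0.1417 0.1487]
0.46 [0.0017 0.167  0.1937]
0.36 [0.0017 0.1874 0.241 ]
0.25 [0.0016 0.2029 0.2902]
0.15 [0.0016 0.2133 0.3408]
```

View pics/c2.png

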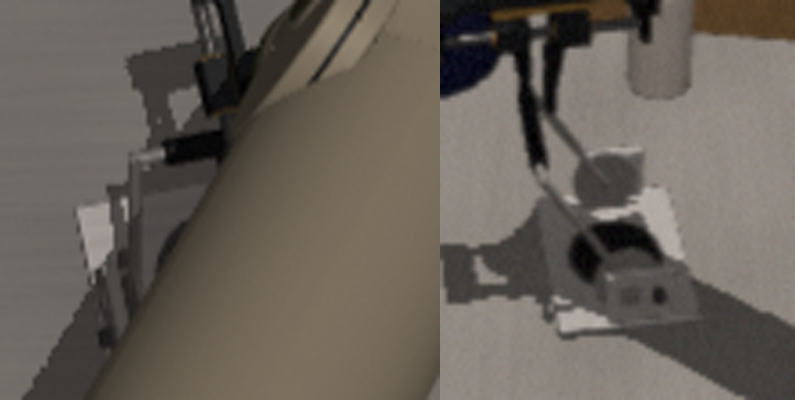

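```bash
python3 - <<'E'
from h import *
s=read_state();t=camera("top");q=camera("side");print(s["width"],s["ee_pos"])
def mk(im,n,box,w,h,pts):
    u0,u1,v0,v1=box; c=cv2.resize(im[v0:v1,u0:u1,::-1],(w,h),interpolation=2)
    for X,col in pts:
        p=(proj(n,X)-[u0-.5,v0-.5])*[w/(u1-u0),h/(v1-v0)]; cv2.circle(c,tuple(int(a) for a in p),4,col,1)
    return c
e=s["ee_pos"];xa=np.array([.984,.179,0]);ya=np.array([-.179,.984,0])
pts=[(e,(0,0,255)),(e+[0,0,.019],(0,255,0)),(e+[0,0,.019]+ya*.045,(255,255,0)),(e+[0,0,.019]-ya*.045,(255,255,0))]
cv2.imwrite("pics/c3.png",np.hstack([mk(t,"top",(390,470,200,280),400,400,pts),mk(q,"side",(285,365,145,225),400,400,pts)]))
E
```

```text
0.010036399961096627 [ 0.53492402 -0.26574901  0.12087351]
```

View pics/c3.png

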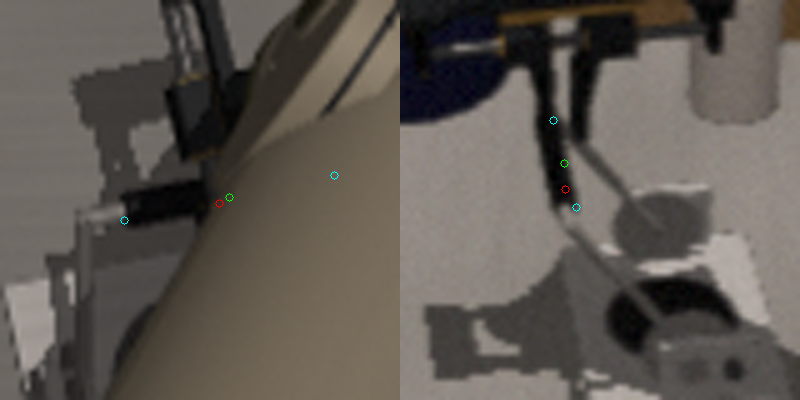

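```bash
python3 - <<'E'
from h import *
e=np.array([.2287,.5813,.1828])
print(proj("side",e),proj("side",e+[0,0,.1]),proj("top",e))
im=cv2.imread("pics/side0.png"); c=cv2.resize(im[360:480,430:550],(400,400),interpolation=2)
yv=np.array([np.cos(np.radians(68.5)),np.sin(np.radians(68.5)),0])
for X in(e,e+[0,0,.019],e+yv*.0435,e-yv*.0435):
    p=(proj("side",X)-[429.5,359.5])/.3; cv2.circle(c,tuple(int(a) for a in p),4,(0,0,255),1)
q=camera("side"); d=cv2.convertScaleAbs(cv2.resize(q[160:200,300:340,::-1],(400,400),interpolation=0),alpha=2.5)
s=read_state(); xv=np.array([.984,.179,0])
for X in (s["ee_pos"],s["ee_pos"]+[0,0,.019],s["ee_pos"]+[0,0,.04]):
    p=(proj("side",X)-[299.5,159.5])*10; cv2.circle(d,tuple(int(a) for a in p),4,(0,0,255),1)
cv2.imwrite("pics/c4.png",np.hstack([c,d]))
E
```

```text
[478.49838288 448.22355979] [491.40499804 419.40766193] [ 10.65580937 406.39246914]
```

View pics/c4.png

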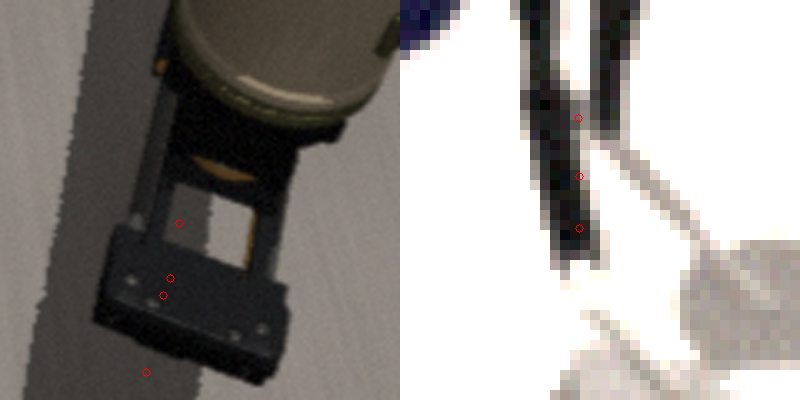

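Call:
{"op": "carry_out", "data": {
  "deltas": [
    {"hand":10,"dp":[0,0,-0.15],"spin":0},
    {"hand":10,"dp":[0,0,-0.3],"spin":0},
    {"hand":10,"dp":[0,0,-0.4],"spin":0},
    {"hand":10,"dp":[0,0,-0.4],"spin":0},
    {"hand":10,"dp":[0,0,-0.4],"spin":0}
  ]
}}

```text
time: 5.95
ee_pos: [0.5351, -0.2657, 0.2209]
eef_rot: [0.641, 0.768, 0.0, 0.0]
ft_force: [-0.6, 0.9, 0.3]
width: 0.01
grip_force: 0.0
```

```bash
python3 - <<'E'
from h import *
q=camera("side");t=camera("top"); s=read_state(); print(s["ee_pos"],s["width"])
d=cv2.resize(q[115:195,290:370,::-1],(400,400),interpolation=0)
for X in (s["ee_pos"],s["ee_pos"]+[0,0,.019],s["ee_pos"]+[0,0,.07]):
    p=(proj("side",X)-[289.5,114.5])*5; cv2.circle(d,tuple(int(a) for a in p),4,(0,0,255),1)
c=cv2.resize(t[195:275,390:470,::-1],(400,400),interpolation=0)
for X in (s["ee_pos"],s["ee_pos"]+[0,0,.019],s["ee_pos"]+[0,0,.07]):
    p=(proj("top",X)-[389.5,194.5])*5; cv2.circle(c,tuple(int(a) for a in p),4,(0,0,255),1)
cv2.imwrite("pics/c5.png",np.hstack([c,d]))
for n,im in(("top",t),("side",q)):
    for b,st in blobs(im.max(2)<45,15,3000):
        if (n=="top" and 400<b[0]<480 and 220<b[1]<310) or (n=="side" and 300<b[0]<370 and 160<b[1]<230): print(n,b.round(1),st)
E
```

```text
[ 0.53452346 -0.26533415  0.21975377] 0.010091104746059489
top [422.6 271.3] [413 258  24  32 437]
top [405.5 283.4] [403 276   6  16  48]
side [315.5 176.3] [312 167   8  19  80]
side [341.9 204.1] [333 200  19  10 105]
side [330.2 209.1] [326 203  10  13  76]
```

View pics/c5.png

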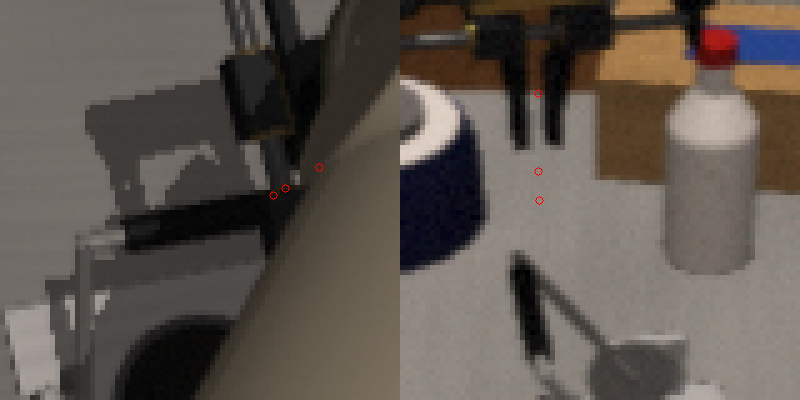

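The handle has not moved. The fingertips appear in the side view at row ~144, about 10 px above the projected TCP, so the real tip seems ~3 cm higher than reported. I'll check by probing free bench.

Call:
{"op": "carry_out", "data": {
  "deltas": [
    {"hand":0,"dp":[0.2,0,0],"spin":0},
    {"hand":0,"dp":[0.4,0,0],"spin":0},
    {"hand":0,"dp":[0.56,0,0.1],"spin":0},
    {"hand":0,"dp":[0.56,0,0.3],"spin":0},
    {"hand":0,"dp":[0.56,0,0.5],"spin":0},
    {"hand":0,"dp":[0.56,0,0.65],"spin":0},
    {"hand":0,"dp":[0.56,0,0.75],"spin":0},
    {"hand":0,"dp":[0.56,0,0.8],"spin":0},
    {"hand":0,"dp":[0.56,0,0.8],"spin":0},
    {"hand":0,"dp":[0.56,0,0.8],"spin":0},
    {"hand":0,"dp":[0.56,0,0.8],"spin":0}
  ]
}}

```text
time: 7.15
ee_pos: [0.5109, -0.1281, 0.0222]
eef_rot: [0.641, 0.768, 0.001, 0.001]
ft_force: [0.1, 0.7, -0.3]
width: 0.0005
grip_force: 0.0
```

```bash
python3 - <<'E'
from h import *
q=camera("side");t=camera("top"); s=read_state(); print(s["ee_pos"],s["width"],s["ft_force"])
out=[]
for n,im in(("top",t),("side",q)):
    P=[proj(n,s["ee_pos"]+[0,0,a]) for a in(0,.019,.04)]; o=(P[0]-40).astype(int)
    c=cv2.resize(im[o[1]:o[1]+80,o[0]:o[0]+80,::-1],(400,400),interpolation=0)
    for p in P: cv2.circle(c,tuple(int(a) for a in (p-o+.5)*5),4,(0,0,255),1)
    out.append(c)
cv2.imwrite("pics/c6.png",np.hstack(out))
E
```

```text
[ 0.51076563 -0.12801082  0.02203961] 0.0004918299699250825 [ 0.21801711 -0.25047903  0.37489913]
```

View pics/c6.png

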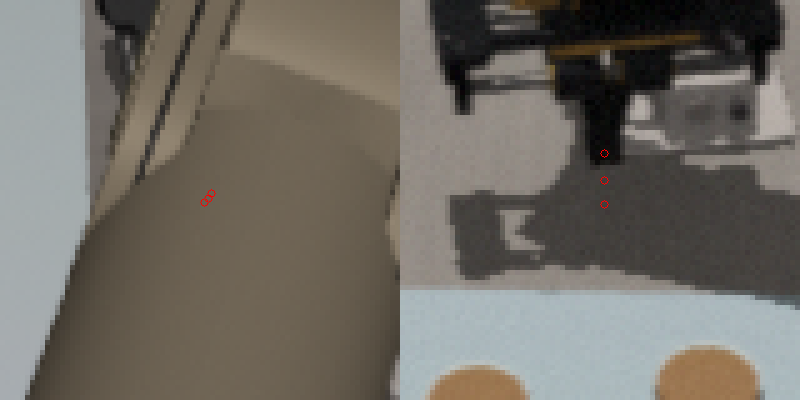

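Call:
{"op": "carry_out", "data": {
  "deltas": [
    {"hand":0,"dp":[0,0,0.04],"spin":0},
    {"hand":0,"dp":[0,0,0.07],"spin":0},
    {"hand":0,"dp":[0,0,0.07],"spin":0},
    {"hand":0,"dp":[0,0,0.07],"spin":0}
  ]
}}

```text
time: 7.65
ee_pos: [0.5096, -0.1281, 0.0031]
eef_rot: [0.641, 0.768, -0.0, -0.0]
ft_force: [-0.3, 0.7, -0.1]
width: 0.0003
grip_force: 0.0
```

Call:
{"op": "carry_out", "data": {
  "deltas": [
    {"hand":0,"dp":[0,0,0.016],"spin":0},
    {"hand":0,"dp":[0,0,0.016],"spin":0}
  ]
}}

```text
time: 7.85
ee_pos: [0.5097, -0.1279, -0.0009]
eef_rot: [0.641, 0.768, -0.0, -0.0]
ft_force: [-0.2, 0.6, -0.4]
width: 0.0002
grip_force: 0.0
```

Call:
{"op": "carry_out", "data": {
  "deltas": [
    {"hand":0,"dp":[0,0,0.016],"spin":0},
    {"hand":0,"dp":[0,0,0.016],"spin":0}
  ]
}}

```text
time: 8.05
ee_pos: [0.5096, -0.1279, -0.005]
eef_rot: [0.641, 0.768, -0.0, -0.0]
ft_force: [0.4, -0.7, 0.3]
width: 0.0004
grip_force: 0.0
```

No contact even at reported z = -0.005, so the tip is indeed higher than reported. I'll keep probing.

Call:
{"op": "carry_out", "data": {
  "deltas": [
    {"hand":0,"dp":[0,0,0.04],"spin":0},
    {"hand":0,"dp":[0,0,0.06],"spin":0},
    {"hand":0,"dp":[0,0,0.06],"spin":0}
  ]
}}

```text
time: 8.35
ee_pos: [0.5091, -0.1279, -0.0206]
eef_rot: [0.641, 0.768, -0.001, -0.001]
ft_force: [-0.5, -0.4, -0.6]
width: 0.0005
grip_force: 0.0
```

Call:
{"op": "carry_out", "data": {
  "deltas": [
    {"hand":0,"dp":[0,0,0.016],"spin":0},
    {"hand":0,"dp":[0,0,0.016],"spin":0}
  ]
}}

```text
time: 8.55
ee_pos: [0.5097, -0.128, -0.024]
eef_rot: [0.641, 0.768, -0.0, -0.0]
ft_force: [0.2, 0.5, -0.3]
width: 0.0006
grip_force: 0.0
```

Call:
{"op": "carry_out", "data": {
  "deltas": [
    {"hand":0,"dp":[0,0,0.012],"spin":0},
    {"hand":0,"dp":[0,0,0.012],"spin":0}
  ]
}}

```text
time: 8.75
ee_pos: [0.5098, -0.1279, -0.0268]
eef_rot: [0.641, 0.768, -0.0, -0.0]
ft_force: [0.0, -0.6, 0.2]
width: 0.0005
grip_force: 0.0
```

Call:
{"op": "carry_out", "data": {
  "deltas": [
    {"hand":0,"dp":[0,0,0.008],"spin":0},
    {"hand":0,"dp":[0,0,0.008],"spin":0}
  ]
}}

```text
time: 8.95
ee_pos: [0.5098, -0.1279, -0.0288]
eef_rot: [0.641, 0.768, -0.0, -0.0]
ft_force: [-0.3, 0.5, 0.2]
width: 0.0005
grip_force: 0.0
```

Call:
{"op": "carry_out", "data": {
  "deltas": [
    {"hand":0,"dp":[0,0,0.008],"spin":0},
    {"hand":0,"dp":[0,0,0.008],"spin":0}
  ]
}}

```text
time: 9.15
ee_pos: [0.5098, -0.1279, -0.0308]
eef_rot: [0.641, 0.768, -0.0, -0.0]
ft_force: [0.7, 0.1, -0.7]
width: 0.0004
grip_force: 0.0
```

Call:
{"op": "carry_out", "data": {
  "deltas": [
    {"hand":0,"dp":[0,0,0.008],"spin":0},
    {"hand":0,"dp":[0,0,0.008],"spin":0}
  ]
}}

```text
time: 9.35
ee_pos: [0.5097, -0.1279, -0.0328]
eef_rot: [0.641, 0.768, -0.0, -0.0]
ft_force: [-0.9, -0.3, 0.7]
width: 0.0006
grip_force: 0.0
```

Call:
{"op": "carry_out", "data": {
  "deltas": [
    {"hand":0,"dp":[0,0,0.008],"spin":0},
    {"hand":0,"dp":[0,0,0.008],"spin":0}
  ]
}}

```text
time: 9.55
ee_pos: [0.5097, -0.128, -0.0348]
eef_rot: [0.641, 0.768, -0.0, -0.0]
ft_force: [0.0, 0.6, -0.5]
width: 0.0003
grip_force: 0.0
```

Call:
{"op": "carry_out", "data": {
  "deltas": [
    {"hand":0,"dp":[0,0,0.008],"spin":0},
    {"hand":0,"dp":[0,0,0.008],"spin":0}
  ]
}}

```text
time: 9.75
ee_pos: [0.5097, -0.1279, -0.0368]
eef_rot: [0.641, 0.768, -0.0, -0.0]
ft_force: [0.9, -0.5, 0.8]
width: 0.0007
grip_force: 0.0
```

```bash
python3 - <<'E'
from h import *
q=camera("side"); s=read_state(); print(s["ee_pos"],s["ft_force"])
P=[proj("side",s["ee_pos"]+[0,0,a]) for a in(0,.019,.035)]; o=(P[2]-20).astype(int)
c=cv2.resize(q[o[1]:o[1]+40,o[0]:o[0]+40,::-1],(400,400),interpolation=0)
for p in P: cv2.circle(c,tuple(int(a) for a in (p-o+.5)*10),4,(0,0,255),1)
cv2.imwrite("pics/c7.png",c)
E
```

```text
[ 0.50979334 -0.12797149 -0.03670738] [-0.00238242 -0.11753026  1.35749964]
```

View pics/c7.png

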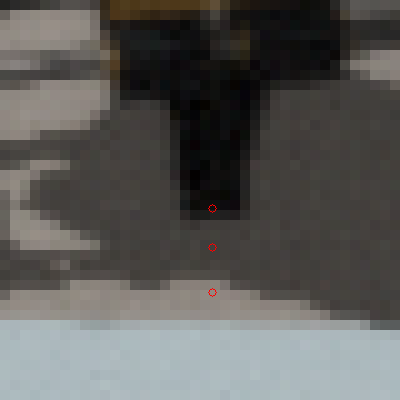

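Call:
{"op": "carry_out", "data": {
  "deltas": [
    {"hand":0,"dp":[0,0,0.008],"spin":0},
    {"hand":0,"dp":[0,0,0.008],"spin":0}
  ]
}}

```text
time: 10.0
ee_pos: [0.51, -0.128, -0.0386]
eef_rot: [0.641, 0.768, 0.0, 0.0]
ft_force: [-0.5, 0.6, 1.5]
width: 0.0003
grip_force: 0.5
```

Call:
{"op": "carry_out", "data": {
  "deltas": [
    {"hand":0,"dp":[0,0,0.008],"spin":0},
    {"hand":0,"dp":[0,0,0.008],"spin":0}
  ]
}}

```text
time: 10.2
ee_pos: [0.5101, -0.128, -0.0388]
eef_rot: [0.641, 0.768, 0.001, -0.001]
ft_force: [-11.9, 3.4, 33.3]
width: 0.0003
grip_force: 16.5
```

Call:
{"op": "carry_out", "data": {
  "deltas": [
    {"hand":0,"dp":[0,0,0.006],"spin":0},
    {"hand":0,"dp":[0,0,0.006],"spin":0}
  ]
}}

```text
time: 10.4
ee_pos: [0.5102, -0.1279, -0.0389]
eef_rot: [0.641, 0.768, 0.001, -0.001]
ft_force: [-21.2, 6.6, 56.1]
width: 0.0001
grip_force: 28.1
```

Contact at reported z = -0.0385, so the real tip sits 38.5 mm above the reported TCP. I'll use that offset throughout and go back to the grip.

Call:
{"op": "carry_out", "data": {
  "deltas": [
    {"hand":0,"dp":[0,0,-0.1],"spin":0},
    {"hand":20,"dp":[0,0,-0.3],"spin":0},
    {"hand":40,"dp":[0,0,-0.5],"spin":0},
    {"hand":60,"dp":[0,0,-0.7],"spin":0},
    {"hand":60,"dp":[0,0,-0.8],"spin":0},
    {"hand":60,"dp":[0,0,-0.8],"spin":0},
    {"hand":60,"dp":[0,0,-0.8],"spin":0}
  ]
}}

```text
time: 11.1
ee_pos: [0.5099, -0.1277, 0.1578]
eef_rot: [0.641, 0.768, 0.0, 0.0]
ft_force: [0.3, 0.5, -1.2]
width: 0.0407
grip_force: 0.0
```

```bash
echo 'OFF=.0385  # real tip = reported TCP + OFF' >> h.py; python3 -c "
from h import *
goto([.537,-.2649,.141-.019-OFF],10.32); print(read_state()['ft_force'])"
```

```text
pos [ 0.5099 -0.1277  0.1578] yawY 10.33 dp [-0.5593  0.0078  0.2969] spin 0.0001
[ 0.2716659   0.50256799 -1.24677728]
```

Call:
{"op": "carry_out", "data": {
  "deltas": [
    {"hand":60,"dp":[-0.2,0,0],"spin":0},
    {"hand":60,"dp":[-0.4,0,0],"spin":0},
    {"hand":60,"dp":[-0.56,0.008,0],"spin":0},
    {"hand":60,"dp":[-0.56,0.008,0],"spin":0},
    {"hand":60,"dp":[-0.56,0.008,0.1],"spin":0},
    {"hand":60,"dp":[-0.56,0.008,0.2],"spin":0},
    {"hand":60,"dp":[-0.56,0.008,0.297],"spin":0},
    {"hand":60,"dp":[-0.56,0.008,0.297],"spin":0},
    {"hand":10,"dp":[-0.56,0.008,0.297],"spin":0},
    {"hand":10,"dp":[-0.56,0.008,0.297],"spin":0},
    {"hand":10,"dp":[-0.56,0.008,0.297],"spin":0},
    {"hand":10,"dp":[-0.56,0.008,0.297],"spin":0},
    {"hand":10,"dp":[-0.56,0.008,0.297],"spin":0},
    {"hand":10,"dp":[-0.56,0.008,0.297],"spin":0},
    {"hand":10,"dp":[-0.56,0.008,0.297],"spin":0},
    {"hand":10,"dp":[-0.56,0.008,0.297],"spin":0}
  ],
  "force": 10
}}

```text
time: 12.7
ee_pos: [0.5374, -0.2653, 0.0839]
eef_rot: [0.641, 0.768, 0.0, 0.0]
ft_force: [0.7, 1.2, 2.5]
width: 0.0156
grip_force: 10.0
```

```bash
python3 - <<'E'
from h import *
s=read_state(); print(s["ee_pos"],s["width"],s["grip_force"],s["ft_force"])
xa=np.array([.984,.179,0]);pad=np.array([.4657,-.2779,0])
gp=s["ee_pos"]+[0,0,.019+OFF]; r=gp-pad; print("rx",r@xa,"z-h",r[2]-.036)
th0=np.arctan2(r[2]-.036,r@xa); g0=.125*np.array([np.cos(th0),np.sin(th0)])
for th in np.linspace(th0,.15,10)[1:]:
    p=.125*np.array([np.cos(th),np.sin(th)])-g0; print(th.round(2),tool(xa*p[0]+[0,0,p[1]]))
E
```

```text
[ 0.53736924 -0.26531426  0.08394946] 0.015610132092629785 9.997178167104721 [0.6526339  1.21492291 2.45549733]
rx 0.07277538267222845 z-h 0.10544945757051352
0.88 [-0.      0.0361  0.0275]
0.79 [-0.      0.0696  0.0581]
0.69 [-0.      0.1001  0.0916]
0.6 [-0.      0.1275  0.1278]
0.51 [-0.      0.1515  0.1662]
0.42 [-0.      0.1719  0.2068]
0.33 [-0.      0.1886  0.2489]
0.24 [-0.      0.2014  0.2925]
0.15 [0.     0.2101 0.337 ]
```

The sleeve is pinched (15.6 mm). Swing down along the arc.

Call:
{"op": "carry_out", "data": {
  "deltas": [
    {"hand":10,"dp":[0,0.018,0.013],"spin":0},
    {"hand":10,"dp":[0,0.036,0.0275],"spin":0},
    {"hand":10,"dp":[0,0.053,0.042],"spin":0},
    {"hand":10,"dp":[0,0.07,0.058],"spin":0},
    {"hand":10,"dp":[0,0.085,0.074],"spin":0},
    {"hand":10,"dp":[0,0.1,0.0916],"spin":0},
    {"hand":10,"dp":[0,0.114,0.109],"spin":0},
    {"hand":10,"dp":[0,0.1275,0.128],"spin":0},
    {"hand":10,"dp":[0,0.14,0.147],"spin":0},
    {"hand":10,"dp":[0,0.1515,0.166],"spin":0}
  ]
}}

```text
time: 13.7
ee_pos: [0.5742, -0.2587, 0.0418]
eef_rot: [0.641, 0.768, -0.0, -0.0]
ft_force: [-2.2, -2.4, 2.8]
width: 0.0156
grip_force: 10.0
```

Call:
{"op": "carry_out", "data": {
  "deltas": [
    {"hand":10,"dp":[0,0.011,0.02],"spin":0},
    {"hand":10,"dp":[0,0.0204,0.0406],"spin":0},
    {"hand":10,"dp":[0,0.029,0.061],"spin":0},
    {"hand":10,"dp":[0,0.037,0.0827],"spin":0},
    {"hand":10,"dp":[0,0.044,0.105],"spin":0},
    {"hand":10,"dp":[0,0.05,0.126],"spin":0},
    {"hand":10,"dp":[0,0.055,0.149],"spin":0},
    {"hand":10,"dp":[0,0.0586,0.172],"spin":0},
    {"hand":10,"dp":[0,0.0586,0.175],"spin":0},
    {"hand":10,"dp":[0,0.0586,0.175],"spin":0}
  ]
}}

```text
time: 14.7
ee_pos: [0.5891, -0.2557, -0.0015]
eef_rot: [0.641, 0.768, 0.0, 0.0]
ft_force: [2.1, -1.0, 3.6]
width: 0.0155
grip_force: 10.0
```

```bash
python3 - <<'E'
from h import *
s=read_state(); print(s["ee_pos"],s["width"],s["grip_force"],s["ft_force"])
xa=np.array([.984,.179,0]);pad=np.array([.4657,-.2779,0])
r=s["ee_pos"]+[0,0,.019+OFF]-pad; print("rx",r@xa,"z",r[2])
E
```

```text
[ 0.58905182 -0.25567842 -0.0015363 ] 0.015492457257830099 9.994678704533726 [ 2.06995059 -0.97437198  3.56065847]
rx 0.1253558516747021 z 0.055963704349652664
```

Call:
{"op": "carry_out", "data": {
  "deltas": [
    {"hand":30,"dp":[0,0,0],"spin":0},
    {"hand":50,"dp":[0,0,0],"spin":0},
    {"hand":50,"dp":[0,0,0],"spin":0},
    {"hand":50,"dp":[0,0,0],"spin":0},
    {"hand":50,"dp":[0,0,0],"spin":0},
    {"hand":76,"dp":[0,0,-0.2],"spin":0},
    {"hand":76,"dp":[0,0,-0.4],"spin":0},
    {"hand":76,"dp":[0,0,-0.6],"spin":0},
    {"hand":76,"dp":[0.2,0,-0.65],"spin":0},
    {"hand":76,"dp":[0.4,0,-0.65],"spin":0},
    {"hand":76,"dp":[0.6,0,-0.65],"spin":0},
    {"hand":76,"dp":[0.8,0,-0.65],"spin":0},
    {"hand":76,"dp":[0.95,-0.2,-0.65],"spin":0},
    {"hand":76,"dp":[0.95,-0.4,-0.65],"spin":0},
    {"hand":76,"dp":[0.95,-0.4,-0.65],"spin":0}
  ]
}}

```text
time: 16.2
ee_pos: [0.4446, -0.0395, 0.1606]
eef_rot: [0.64, 0.768, 0.001, -0.001]
ft_force: [-0.2, -0.5, 1.0]
width: 0.0759
grip_force: 0.0
```

```bash
cat >> h.py <<'E'
PAD=np.array([.4657,-.2779]); XA=np.array([.984,.179,0]); YAW=10.32
def look():
    t=camera("top");q=camera("side"); s=read_state(); print("t",s["time"],s["ee_pos"].round(4),s["width"].round(4))
    for n,im in(("top",t),("side",q)):
        for d in dishes(im,n,.006): print(n,*d)
    return t,q
E
python3 - <<'E'
from h import *
t,q=look()
for n,im in(("top",t),("side",q)):
    for b,st in blobs(im.max(2)<45,15,3000):
        if (n=="top" and 400<b[0]<480 and 200<b[1]<310) or (n=="side" and 290<b[0]<370 and 160<b[1]<230): print(n,b.round(1),st,ray(n,*b,.012).round(4),ray(n,*b,.06).round(4))
goto([.4487,.0071,.06-OFF],YAW)
cv2.imwrite("pics/c8.png",np.hstack([cv2.resize(t[200:310,370:490,::-1],(440,400),interpolation=2),cv2.resize(q[145:245,280:380,::-1],(355,400),interpolation=2)]))
E
```

```text
Traceback (most recent call last):
  File "h.py", line 38, in look
    t=camera("top");q=camera("side"); s=read_state(); print("t",s["time"],s["ee_pos"].round(4),s["width"].round(4))
                                                                                               ^^^^^^^^^^^^^^^^
AttributeError: 'float' object has no attribute 'round'
```

```bash
sed -i 's/s\["width"\].round(4)/round(s["width"],4)/' h.py; python3 - <<'E'
from h import *
t,q=look()
for n,im in(("top",t),("side",q)):
    for b,st in blobs(im.max(2)<45,15,3000):
        if (n=="top" and 400<b[0]<480 and 200<b[1]<310) or (n=="side" and 290<b[0]<370 and 160<b[1]<230): print(n,b.round(1),st,ray(n,*b,.012).round(4),ray(n,*b,.06).round(4))
goto([.4487,.0071,.06-OFF],YAW)
E
```

```text
t 16.4 [ 0.4483 -0.0399  0.1613] 0.0761
top [0.589  0.2847] [190.1 231.2] [ 24  23 434]
top [0.5867 0.0295] [297.3 228.8] [ 22  14 198]
top [0.4713 0.3777] [150.3 281.9] [ 24  24 455]
top [0.4561 0.2632] [198.9 287. ] [ 25  23 449]
side [0.4502 0.0062] [345.1 274.5] [ 20  18 273]
side [0.5771 0.0251] [299.2 278.7] [ 20  17 273]
side [0.4582 0.2628] [342.4 351.3] [ 23  22 387]
side [0.5909 0.2845] [287.1 357.5] [ 23  22 403]
side [0.4737 0.3773] [335.6 393.2] [ 24  24 468]
top [423.  221.3] [404 215  39  14 271] [ 0.5944 -0.2676  0.012 ] [ 0.5864 -0.258   0.06  ]
top [430.5 275.8] [414 260  34  33 844] [ 0.4658 -0.2779  0.012 ] [ 0.4632 -0.2678  0.06  ]
top [458.8 271.9] [455 260   8  22  77] [ 0.4727 -0.3441  0.012 ] [ 0.4698 -0.3313  0.06  ]
top [405.1 283.5] [403 276   5  14  23] [ 0.4496 -0.2181  0.012 ] [ 0.4476 -0.2105  0.06  ]
side [351.5 176.2] [ 310  143   80   71 2474] [ 0.426  -0.4511  0.012 ] [ 0.4287 -0.3841  0.06  ]
side [299.7 199.8] [297 190   7  19  71] [ 0.5955 -0.3181  0.012 ] [ 0.5904 -0.2572  0.06  ]
side [343.1 190.8] [337 190  13   3  26] [ 0.455  -0.3683  0.012 ] [ 0.4563 -0.3051  0.06  ]
pos [ 0.4483 -0.0399  0.1613] yawY 10.33 dp [0.1842 0.0345 0.5596] spin 0.0
```

The handle is down (grip at z ≈ 0.06, 122 mm out). Now dish A at (0.449, 0.007).

```bash
python3 - <<'E'
from h import *
goto([.449,.0068,.0025-OFF],YAW)
s=read_state();A=np.array([.449,.0068,.0025]);P=np.array([.4675,-.2777,.0145]); print("A->P",tool(P-A))
E
```

```text
pos [ 0.4483 -0.0399  0.1613] yawY 10.33 dp [0.1825 0.0351 0.7896] spin 0.0
A->P [-1.1328 -0.1311 -0.0494]
```

Call:
{"op": "carry_out", "data": {
  "deltas": [
    {"hand":76,"dp":[0.1825,0.035,0],"spin":0},
    {"hand":76,"dp":[0.1825,0.035,0.2],"spin":0},
    {"hand":76,"dp":[0.1825,0.035,0.4],"spin":0},
    {"hand":76,"dp":[0.1825,0.035,0.55],"spin":0},
    {"hand":76,"dp":[0.1825,0.035,0.65],"spin":0},
    {"hand":76,"dp":[0.1825,0.035,0.73],"spin":0},
    {"hand":76,"dp":[0.1825,0.035,0.77],"spin":0},
    {"hand":76,"dp":[0.1825,0.035,0.79],"spin":0},
    {"hand":76,"dp":[0.1825,0.035,0.79],"spin":0},
    {"hand":50,"dp":[0.1825,0.035,0.79],"spin":0},
    {"hand":50,"dp":[0.1825,0.035,0.79],"spin":0},
    {"hand":50,"dp":[0.1825,0.035,0.79],"spin":0},
    {"hand":50,"dp":[0.1825,0.035,0.79],"spin":0},
    {"hand":50,"dp":[0.1825,0.035,0.79],"spin":0}
  ],
  "force": 12
}}

```text
time: 17.8
ee_pos: [0.4487, 0.0066, -0.036]
eef_rot: [0.641, 0.768, 0.001, 0.0]
ft_force: [-2.1, -0.2, 6.6]
width: 0.0593
grip_force: 12.0
```

```bash
python3 -c "
from h import *
s=read_state();print(s['width'],s['grip_force'],s['ft_force']); goto([.4675,-.2777,.0145-OFF],YAW)"
```

```text
0.059319490714190265 12.001756131649017 [-2.07023671 -0.16115959  6.59450713]
pos [ 0.4487  0.0066 -0.036 ] yawY 10.32 dp [-1.132  -0.1298 -0.0487] spin 0.0
```

Call:
{"op": "carry_out", "data": {
  "deltas": [
    {"hand":50,"dp":[0,0,-0.1],"spin":0},
    {"hand":50,"dp":[0,0,-0.3],"spin":0},
    {"hand":50,"dp":[-0.1,0,-0.5],"spin":0},
    {"hand":50,"dp":[-0.25,-0.05,-0.5],"spin":0},
    {"hand":50,"dp":[-0.4,-0.1,-0.5],"spin":0},
    {"hand":50,"dp":[-0.55,-0.13,-0.5],"spin":0},
    {"hand":50,"dp":[-0.7,-0.13,-0.5],"spin":0},
    {"hand":50,"dp":[-0.85,-0.13,-0.5],"spin":0},
    {"hand":50,"dp":[-0.95,-0.13,-0.5],"spin":0},
    {"hand":50,"dp":[-1,-0.13,-0.5],"spin":0},
    {"hand":50,"dp":[-1,-0.13,-0.5],"spin":0}
  ]
}}

```text
time: 18.9
ee_pos: [0.4604, -0.2476, 0.0884]
eef_rot: [0.642, 0.767, -0.001, 0.0]
ft_force: [-0.1, 0.6, 0.5]
width: 0.0599
grip_force: 12.0
```

```bash
python3 -c "
from h import *
s=read_state();print(s['width'],s['grip_force'],s['ft_force']); goto([.4675,-.2777,.0150-OFF],YAW)"
```

```text
0.05987586399358539 11.999553591012955 [-0.09146458  0.6290934   0.52148737]
pos [ 0.4604 -0.2476  0.0884] yawY 10.15 dp [-0.1231  0.007   0.4477] spin -0.001
```

Call:
{"op": "carry_out", "data": {
  "deltas": [
    {"hand":50,"dp":[-0.13,0.002,0],"spin":0},
    {"hand":50,"dp":[-0.13,0.002,0],"spin":0},
    {"hand":50,"dp":[-0.13,0.002,0.15],"spin":0},
    {"hand":50,"dp":[-0.13,0.002,0.3],"spin":0},
    {"hand":50,"dp":[-0.13,0.002,0.38],"spin":0},
    {"hand":50,"dp":[-0.13,0.002,0.42],"spin":0},
    {"hand":50,"dp":[-0.13,0.002,0.442],"spin":0},
    {"hand":50,"dp":[-0.13,0.002,0.448],"spin":0},
    {"hand":50,"dp":[-0.13,0.002,0.448],"spin":0},
    {"hand":50,"dp":[-0.13,0.002,0.448],"spin":0}
  ]
}}

```text
time: 19.9
ee_pos: [0.4679, -0.2776, -0.0227]
eef_rot: [0.641, 0.768, 0.0, 0.001]
ft_force: [-0.1, 0.3, -0.1]
width: 0.0598
grip_force: 12.0
```

```bash
python3 -c "
from h import *
s=read_state();print(s['width'],s['grip_force'],s['ft_force']); goto([.4675,-.2777,.0150-OFF],YAW)"
```

```text
0.05984291428743465 11.999848186969757 [-0.14948509  0.29928087 -0.06318067]
pos [ 0.4679 -0.2776 -0.0227] yawY 10.32 dp [-0.0002 -0.0017  0.0032] spin -0.0
```

Call:
{"op": "carry_out", "data": {
  "deltas": [
    {"hand":50,"dp":[0,-0.0017,0.005],"spin":0},
    {"hand":50,"dp":[0,-0.0017,0.005],"spin":0},
    {"hand":70,"dp":[0,-0.0017,0.005],"spin":0},
    {"hand":70,"dp":[0,-0.0017,0.005],"spin":0},
    {"hand":70,"dp":[0,-0.0017,0.005],"spin":0},
    {"hand":70,"dp":[0,-0.0017,-0.05],"spin":0},
    {"hand":76,"dp":[0,0,-0.2],"spin":0},
    {"hand":76,"dp":[0,0,-0.4],"spin":0},
    {"hand":76,"dp":[0.1,0,-0.5],"spin":0},
    {"hand":76,"dp":[0.3,0.1,-0.5],"spin":0},
    {"hand":76,"dp":[0.5,0.2,-0.5],"spin":0},
    {"hand":76,"dp":[0.7,0.2,-0.5],"spin":0},
    {"hand":76,"dp":[0.9,0.2,-0.5],"spin":0},
    {"hand":76,"dp":[1,0.2,-0.5],"spin":0},
    {"hand":76,"dp":[1,0.2,-0.5],"spin":0},
    {"hand":76,"dp":[1,0.2,-0.5],"spin":0}
  ]
}}

```text
time: 21.5
ee_pos: [0.4718, -0.0221, 0.1021]
eef_rot: [0.64, 0.768, 0.001, -0.0]
ft_force: [0.1, -0.6, -0.9]
width: 0.0761
grip_force: 0.0
```

```bash
cat >> h.py <<'E'
def pile(k):  # top dish of pile, k = dishes below
    for n in ("top","side"):
        im=camera(n)
        for d in dishes(im,n,.012+15*k/1000+.006,(.40,.54,-.36,-.2)): print("pile",n,*d,"err mm",((d[0]-PAD)*1000).round(1))
E
python3 - <<'E'
from h import *
look(); pile(0); goto([.5764,.0255,.0025-OFF],YAW)
E
```

```text
t 21.6 [ 0.4719 -0.0238  0.1019] 0.0759
top [0.589  0.2847] [190.1 231.2] [ 24  23 434]
top [ 0.4664 -0.2796] [430.7 275.6] [ 25  25 484]
top [0.4713 0.3777] [150.3 281.9] [ 24  24 454]
top [0.456  0.2632] [198.9 287. ] [ 25  23 446]
side [0.5767 0.0249] [299.3 278.6] [ 20  17 276]
side [0.458  0.2628] [342.5 351.3] [ 22  22 386]
side [0.591  0.2846] [287.1 357.5] [ 23  22 400]
side [0.4736 0.3773] [335.7 393.3] [ 24  24 467]
pile top [ 0.4657 -0.2772] [430.7 275.6] [ 25  25 487] err mm [0.  0.7]
pos [ 0.4718 -0.0241  0.1016] yawY 10.16 dp [0.1217 0.4467 0.5505] spin -0.0009
```

Dish A is centred to within 1 mm. Now dish B.

Call:
{"op": "carry_out", "data": {
  "deltas": [
    {"hand":76,"dp":[0.06,0.2,0],"spin":0},
    {"hand":76,"dp":[0.12,0.4,0],"spin":0},
    {"hand":76,"dp":[0.1217,0.447,0],"spin":0},
    {"hand":76,"dp":[0.1217,0.447,0.15],"spin":0},
    {"hand":76,"dp":[0.1217,0.447,0.3],"spin":0},
    {"hand":76,"dp":[0.1217,0.447,0.42],"spin":0},
    {"hand":76,"dp":[0.1217,0.447,0.5],"spin":0},
    {"hand":76,"dp":[0.1217,0.447,0.54],"spin":0},
    {"hand":76,"dp":[0.1217,0.447,0.55],"spin":0},
    {"hand":76,"dp":[0.1217,0.447,0.55],"spin":0},
    {"hand":50,"dp":[0.1217,0.447,0.55],"spin":0},
    {"hand":50,"dp":[0.1217,0.447,0.55],"spin":0},
    {"hand":50,"dp":[0.1217,0.447,0.55],"spin":0},
    {"hand":50,"dp":[0.1217,0.447,0.55],"spin":0},
    {"hand":50,"dp":[0.1217,0.447,0.55],"spin":0}
  ]
}}

```text
time: 23.2
ee_pos: [0.5767, 0.0277, -0.0354]
eef_rot: [0.641, 0.768, 0.001, 0.0]
ft_force: [-1.4, 0.3, 6.5]
width: 0.0595
grip_force: 12.0
```

```bash
python3 -c "
from h import *
s=read_state();print(s['width'],s['grip_force'],s['ft_force']); goto([.4675,-.2777,.0295-OFF],YAW)"
```

```text
0.059512161684827335 12.001239359378815 [-1.41960157  0.28876595  6.47612337]
pos [ 0.5767  0.0277 -0.0354] yawY 10.32 dp [-1.1235 -0.6483 -0.1068] spin 0.0
```

Call:
{"op": "carry_out", "data": {
  "deltas": [
    {"hand":50,"dp":[0,0,-0.15],"spin":0},
    {"hand":50,"dp":[0,0,-0.35],"spin":0},
    {"hand":50,"dp":[-0.1,-0.05,-0.5],"spin":0},
    {"hand":50,"dp":[-0.25,-0.15,-0.55],"spin":0},
    {"hand":50,"dp":[-0.4,-0.25,-0.55],"spin":0},
    {"hand":50,"dp":[-0.55,-0.35,-0.55],"spin":0},
    {"hand":50,"dp":[-0.7,-0.45,-0.55],"spin":0},
    {"hand":50,"dp":[-0.85,-0.55,-0.55],"spin":0},
    {"hand":50,"dp":[-0.95,-0.63,-0.55],"spin":0},
    {"hand":50,"dp":[-1,-0.648,-0.55],"spin":0},
    {"hand":50,"dp":[-1,-0.648,-0.55],"spin":0},
    {"hand":50,"dp":[-1,-0.648,-0.55],"spin":0},
    {"hand":50,"dp":[-1,-0.648,-0.55],"spin":0}
  ]
}}

```text
time: 24.5
ee_pos: [0.4621, -0.2461, 0.1012]
eef_rot: [0.64, 0.768, 0.0, -0.0]
ft_force: [-0.7, 0.4, -0.5]
width: 0.0592
grip_force: 12.0
```

```bash
python3 -c "
from h import *
s=read_state();print(s['width'],s['grip_force'],s['ft_force']); goto([.4675,-.2755,.0300-OFF],YAW)"
```

```text
0.05924765036352063 11.999968886375427 [-0.72002686  0.3901943  -0.47342758]
pos [ 0.4621 -0.2461  0.1012] yawY 10.42 dp [-1.197e-01 -1.000e-04  4.389e-01] spin 0.0006
```

Call:
{"op": "carry_out", "data": {
  "deltas": [
    {"hand":50,"dp":[-0.117,0,0],"spin":0},
    {"hand":50,"dp":[-0.117,0,0],"spin":0},
    {"hand":50,"dp":[-0.117,0,0.15],"spin":0},
    {"hand":50,"dp":[-0.117,0,0.3],"spin":0},
    {"hand":50,"dp":[-0.117,0,0.38],"spin":0},
    {"hand":50,"dp":[-0.117,0,0.42],"spin":0},
    {"hand":50,"dp":[-0.117,0,0.434],"spin":0},
    {"hand":50,"dp":[-0.117,0,0.434],"spin":0},
    {"hand":50,"dp":[-0.117,0,0.434],"spin":0}
  ]
}}

```text
time: 25.4
ee_pos: [0.4676, -0.2764, -0.006]
eef_rot: [0.641, 0.768, 0.0, 0.001]
ft_force: [0.3, -0.4, -0.4]
width: 0.0595
grip_force: 12.0
```

```bash
python3 -c "
from h import *
s=read_state();print(s['width'],s['grip_force'],s['ft_force']); goto([.4675,-.2755,.0300-OFF],YAW)"
```

```text
0.05946212467072329 11.99988305568695 [ 0.25695798 -0.39592287 -0.36434628]
pos [ 0.4676 -0.2764 -0.006 ] yawY 10.33 dp [0.0038 0.0001 0.0099] spin 0.0001
```

Lower, release, and move off toward dish D at (0.457, 0.263).

Call:
{"op": "carry_out", "data": {
  "deltas": [
    {"hand":50,"dp":[0.003,0,0.01],"spin":0},
    {"hand":50,"dp":[0.003,0,0.01],"spin":0},
    {"hand":70,"dp":[0.003,0,0.01],"spin":0},
    {"hand":70,"dp":[0.003,0,0.01],"spin":0},
    {"hand":70,"dp":[0.003,0,0.01],"spin":0},
    {"hand":70,"dp":[0,0,-0.05],"spin":0},
    {"hand":76,"dp":[0,0,-0.2],"spin":0},
    {"hand":76,"dp":[0,0,-0.4],"spin":0},
    {"hand":76,"dp":[0.1,0,-0.5],"spin":0},
    {"hand":76,"dp":[0.3,0,-0.5],"spin":0},
    {"hand":76,"dp":[0.5,0,-0.5],"spin":0},
    {"hand":76,"dp":[0.7,0,-0.5],"spin":0},
    {"hand":76,"dp":[0.9,0,-0.5],"spin":0},
    {"hand":76,"dp":[1,0,-0.5],"spin":0}
  ]
}}

```text
time: 26.8
ee_pos: [0.4214, -0.0272, 0.1189]
eef_rot: [0.64, 0.769, 0.002, -0.0]
ft_force: [1.1, -0.2, 0.0]
width: 0.0762
grip_force: 0.0
```

Call:
{"op": "carry_out", "data": {
  "deltas": [
    {"hand":76,"dp":[0.2,-0.1,0],"spin":0},
    {"hand":76,"dp":[0.4,-0.2,0],"spin":0},
    {"hand":76,"dp":[0.6,-0.3,0],"spin":0},
    {"hand":76,"dp":[0.8,-0.3,0],"spin":0},
    {"hand":76,"dp":[1,-0.3,0],"spin":0},
    {"hand":76,"dp":[1,-0.3,0],"spin":0},
    {"hand":76,"dp":[1,-0.3,0],"spin":0},
    {"hand":76,"dp":[1,-0.3,0],"spin":0}
  ]
}}

```text
time: 27.6
ee_pos: [0.304, 0.2012, 0.1182]
eef_rot: [0.641, 0.768, -0.0, 0.0]
ft_force: [0.2, -0.9, 0.9]
width: 0.076
grip_force: 0.0
```

```bash
python3 - <<'E'
from h import *
look(); pile(1); goto([.457,.263,.0030-OFF],YAW)
E
```

```text
t 27.7 [0.304  0.2009 0.1181] 0.076
top [0.5889 0.2846] [190.1 231.2] [ 24  24 436]
top [ 0.4668 -0.2822] [431.8 275.4] [ 27  25 525]
top [0.4712 0.3776] [150.4 282. ] [ 24  24 456]
top [0.456  0.2632] [198.9 287. ] [ 25  23 448]
side [ 0.4704 -0.3118] [338.3 202.9] [ 19  17 208]
side [0.4581 0.2627] [342.4 351.3] [ 23  22 389]
side [0.591  0.2845] [287.1 357.5] [ 23  22 402]
side [0.4737 0.3773] [335.6 393.3] [ 24  24 467]
pile top [ 0.4654 -0.2765] [431.8 275.4] [ 27  25 525] err mm [-0.3  1.4]
pile side [ 0.4708 -0.2781] [338.3 202.9] [ 19  17 209] err mm [ 5.1 -0.2]
pos [0.3039 0.2012 0.1181] yawY 10.19 dp [0.1346 0.6463 0.6145] spin -0.0007
```

Call:
{"op": "carry_out", "data": {
  "deltas": [
    {"hand":76,"dp":[0.04,0.2,0],"spin":0},
    {"hand":76,"dp":[0.08,0.4,0],"spin":0},
    {"hand":76,"dp":[0.12,0.58,0],"spin":0},
    {"hand":76,"dp":[0.135,0.646,0],"spin":0},
    {"hand":76,"dp":[0.135,0.646,0.15],"spin":0},
    {"hand":76,"dp":[0.135,0.646,0.3],"spin":0},
    {"hand":76,"dp":[0.135,0.646,0.4],"spin":0},
    {"hand":76,"dp":[0.135,0.646,0.4],"spin":0}
  ]
}}

```text
time: 28.6
ee_pos: [0.4545, 0.2619, 0.0151]
eef_rot: [0.641, 0.767, -0.003, -0.0]
ft_force: [-0.4, -0.3, 0.2]
width: 0.076
grip_force: 0.0
```

```bash
python3 -c "
from h import *
goto([.457,.263,.0030-OFF],YAW)"
```

```text
pos [0.4545 0.2619 0.0151] yawY 10.25 dp [0.0033 0.0115 0.2023] spin -0.0004
```

Call:
{"op": "carry_out", "data": {
  "deltas": [
    {"hand":76,"dp":[0,0,0.1],"spin":0},
    {"hand":76,"dp":[0,0,0.17],"spin":0},
    {"hand":76,"dp":[0,0,0.205],"spin":0},
    {"hand":76,"dp":[0,0,0.21],"spin":0},
    {"hand":76,"dp":[0,0,0.21],"spin":0},
    {"hand":50,"dp":[0,0,0.21],"spin":0},
    {"hand":50,"dp":[0,0,0.21],"spin":0},
    {"hand":50,"dp":[0,0,0.21],"spin":0},
    {"hand":50,"dp":[0,0,0.21],"spin":0},
    {"hand":50,"dp":[0,0,0.21],"spin":0}
  ]
}}

```text
time: 29.6
ee_pos: [0.4566, 0.2646, -0.034]
eef_rot: [0.641, 0.768, 0.0, -0.0]
ft_force: [-1.4, -0.3, 6.4]
width: 0.0596
grip_force: 12.0
```

```bash
python3 -c "
from h import *
s=read_state();print(s['width'],s['grip_force'],s['ft_force']); e=s['ee_pos']; goto([.4675,-.2777+e[1]-.263,e[2]+.0425],YAW)"
```

```text
0.059567348687165456 12.00071856379509 [-1.40354195 -0.33422983  6.42415595]
pos [ 0.4566  0.2646 -0.034 ] yawY 10.32 dp [-2.1355 -0.3444 -0.1714] spin -0.0
```

Call:
{"op": "carry_out", "data": {
  "deltas": [
    {"hand":50,"dp":[0,0,-0.15],"spin":0},
    {"hand":50,"dp":[0,0,-0.35],"spin":0},
    {"hand":50,"dp":[-0.1,-0.02,-0.5],"spin":0},
    {"hand":50,"dp":[-0.28,-0.05,-0.6],"spin":0},
    {"hand":50,"dp":[-0.46,-0.08,-0.6],"spin":0},
    {"hand":50,"dp":[-0.64,-0.11,-0.6],"spin":0},
    {"hand":50,"dp":[-0.82,-0.14,-0.6],"spin":0},
    {"hand":50,"dp":[-1,-0.17,-0.6],"spin":0}
  ]
}}

```text
time: 30.4
ee_pos: [0.4589, 0.009, 0.1155]
eef_rot: [0.641, 0.768, 0.0, -0.0]
ft_force: [0.8, -0.1, -0.3]
width: 0.0598
grip_force: 12.0
```

Call:
{"op": "carry_out", "data": {
  "deltas": [
    {"hand":50,"dp":[-0.18,-0.03,0],"spin":0},
    {"hand":50,"dp":[-0.36,-0.06,0],"spin":0},
    {"hand":50,"dp":[-0.54,-0.09,0],"spin":0},
    {"hand":50,"dp":[-0.7,-0.12,0],"spin":0},
    {"hand":50,"dp":[-0.85,-0.15,0],"spin":0},
    {"hand":50,"dp":[-0.95,-0.174,0],"spin":0},
    {"hand":50,"dp":[-1,-0.174,0],"spin":0},
    {"hand":50,"dp":[-1,-0.174,0],"spin":0},
    {"hand":50,"dp":[-1,-0.174,0],"spin":0},
    {"hand":50,"dp":[-1,-0.174,0],"spin":0}
  ]
}}

```text
time: 31.4
ee_pos: [0.4613, -0.2418, 0.1153]
eef_rot: [0.64, 0.768, 0.0, -0.0]
ft_force: [0.2, 0.0, 0.5]
width: 0.0596
grip_force: 12.0
```

```bash
python3 -c "
from h import *
s=read_state();print(s['width'],s['grip_force'],s['ft_force']); goto([.4675,-.2761,-.034+.0425],YAW)"
```

```text
0.05961633342577809 12.000057846307755 [0.2336591  0.00413809 0.54880852]
pos [ 0.4613 -0.2418  0.1153] yawY 10.39 dp [-1.396e-01 -4.000e-04  4.270e-01] spin 0.0004
```

Call:
{"op": "carry_out", "data": {
  "deltas": [
    {"hand":50,"dp":[-0.136,0,0],"spin":0},
    {"hand":50,"dp":[-0.136,0,0.1],"spin":0},
    {"hand":50,"dp":[-0.136,0,0.2],"spin":0},
    {"hand":50,"dp":[-0.136,0,0.3],"spin":0},
    {"hand":50,"dp":[-0.136,0,0.38],"spin":0},
    {"hand":50,"dp":[-0.136,0,0.41],"spin":0},
    {"hand":50,"dp":[-0.136,0,0.417],"spin":0},
    {"hand":50,"dp":[-0.136,0,0.417],"spin":0},
    {"hand":50,"dp":[-0.136,0,0.417],"spin":0}
  ]
}}

```text
time: 32.3
ee_pos: [0.4681, -0.2765, 0.0122]
eef_rot: [0.641, 0.768, 0.0, 0.001]
ft_force: [0.6, -0.1, -0.2]
width: 0.0594
grip_force: 12.0
```

```bash
python3 -c "
from h import *
s=read_state();print(s['width'],s['grip_force'],s['ft_force']); goto([.4675,-.2761,-.034+.0420],YAW)"
```

```text
0.05936377224219458 11.999920159578323 [ 0.64464561 -0.05049469 -0.24833054]
pos [ 0.4681 -0.2765  0.0122] yawY 10.33 dp [ 0.0022 -0.0019  0.0167] spin 0.0001
```

Lower, release, and go to dish E (0.590, 0.285).

Call:
{"op": "carry_out", "data": {
  "deltas": [
    {"hand":50,"dp":[0.001,-0.002,0.014],"spin":0},
    {"hand":50,"dp":[0.001,-0.002,0.016],"spin":0},
    {"hand":70,"dp":[0.001,-0.002,0.016],"spin":0},
    {"hand":70,"dp":[0.001,-0.002,0.016],"spin":0},
    {"hand":70,"dp":[0.001,-0.002,0.016],"spin":0},
    {"hand":70,"dp":[0,0,-0.05],"spin":0},
    {"hand":76,"dp":[0,0,-0.2],"spin":0},
    {"hand":76,"dp":[0,0,-0.4],"spin":0},
    {"hand":76,"dp":[0.1,0.05,-0.45],"spin":0},
    {"hand":76,"dp":[0.28,0.12,-0.45],"spin":0},
    {"hand":76,"dp":[0.46,0.2,-0.45],"spin":0},
    {"hand":76,"dp":[0.64,0.3,-0.45],"spin":0},
    {"hand":76,"dp":[0.82,0.4,-0.45],"spin":0},
    {"hand":76,"dp":[1,0.45,-0.45],"spin":0}
  ]
}}

```text
time: 33.7
ee_pos: [0.5343, -0.0085, 0.1251]
eef_rot: [0.641, 0.768, 0.001, 0.001]
ft_force: [0.4, 0.6, -0.4]
width: 0.0761
grip_force: 0.0
```

Call:
{"op": "carry_out", "data": {
  "deltas": [
    {"hand":76,"dp":[0.18,0.05,0],"spin":0},
    {"hand":76,"dp":[0.36,0.1,0],"spin":0},
    {"hand":76,"dp":[0.54,0.15,0],"spin":0},
    {"hand":76,"dp":[0.72,0.2,0],"spin":0},
    {"hand":76,"dp":[0.9,0.25,0],"spin":0},
    {"hand":76,"dp":[1,0.3,0],"spin":0},
    {"hand":76,"dp":[1,0.3,0],"spin":0},
    {"hand":76,"dp":[1,0.3,0],"spin":0},
    {"hand":76,"dp":[1,0.3,0],"spin":0}
  ]
}}

```text
time: 34.6
ee_pos: [0.5626, 0.2473, 0.1245]
eef_rot: [0.641, 0.767, 0.0, 0.0]
ft_force: [-0.5, -0.0, 0.2]
width: 0.0757
grip_force: 0.0
```

```bash
python3 - <<'E'
from h import *
look(); pile(2); goto([.590,.2847,.0030-OFF],YAW)
E
```

```text
t 34.7 [0.5625 0.2476 0.1243] 0.0762
top [0.5906 0.2687] [196.8 230.3] [ 11  22 153]
top [ 0.4672 -0.2838] [432.5 275.2] [ 28  25 557]
side [ 0.4698 -0.3212] [338.5 201.1] [ 19  21 274]
side [0.5909 0.2842] [287.1 357.4] [ 23  22 410]
side [0.4736 0.3774] [335.7 393.3] [ 24  24 468]
pile top [ 0.4649 -0.2749] [432.5 275.2] [ 28  25 558] err mm [-0.8  3. ]
pile side [ 0.4703 -0.2683] [338.5 201.1] [ 19  21 273] err mm [4.6 9.6]
pos [0.5624 0.2481 0.1241] yawY 10.23 dp [0.1243 0.1344 0.6385] spin -0.0005
```

Call:
{"op": "carry_out", "data": {
  "deltas": [
    {"hand":76,"dp":[0.122,0.134,0],"spin":0},
    {"hand":76,"dp":[0.122,0.134,0],"spin":0},
    {"hand":76,"dp":[0.122,0.134,0.15],"spin":0},
    {"hand":76,"dp":[0.122,0.134,0.3],"spin":0},
    {"hand":76,"dp":[0.122,0.134,0.45],"spin":0},
    {"hand":76,"dp":[0.122,0.134,0.55],"spin":0},
    {"hand":76,"dp":[0.122,0.134,0.61],"spin":0},
    {"hand":76,"dp":[0.122,0.134,0.635],"spin":0},
    {"hand":76,"dp":[0.122,0.134,0.637],"spin":0},
    {"hand":76,"dp":[0.122,0.134,0.637],"spin":0},
    {"hand":50,"dp":[0.122,0.134,0.637],"spin":0},
    {"hand":50,"dp":[0.122,0.134,0.637],"spin":0},
    {"hand":50,"dp":[0.122,0.134,0.637],"spin":0},
    {"hand":50,"dp":[0.122,0.134,0.637],"spin":0},
    {"hand":50,"dp":[0.122,0.134,0.637],"spin":0}
  ]
}}

```text
time: 36.3
ee_pos: [0.5901, 0.2853, -0.035]
eef_rot: [0.641, 0.768, 0.0, 0.0]
ft_force: [-1.4, 0.1, 5.6]
width: 0.0599
grip_force: 12.0
```

```bash
python3 -c "
from h import *
s=read_state();print(s['width'],s['grip_force'],s['ft_force']); e=s['ee_pos']; goto([.4675,-.2777+e[1]-.2847,e[2]+.0575],YAW)"
```

```text
0.059929469271787446 12.000596076250076 [-1.37070189  0.11995311  5.6444629 ]
pos [ 0.5901  0.2853 -0.035 ] yawY 10.32 dp [-2.1253 -0.885  -0.2317] spin -0.0
```

Call:
{"op": "carry_out", "data": {
  "deltas": [
    {"hand":50,"dp":[0,0,-0.15],"spin":0},
    {"hand":50,"dp":[0,0,-0.35],"spin":0},
    {"hand":50,"dp":[-0.1,-0.04,-0.5],"spin":0},
    {"hand":50,"dp":[-0.27,-0.11,-0.6],"spin":0},
    {"hand":50,"dp":[-0.45,-0.18,-0.6],"spin":0},
    {"hand":50,"dp":[-0.63,-0.26,-0.6],"spin":0},
    {"hand":50,"dp":[-0.81,-0.34,-0.6],"spin":0},
    {"hand":50,"dp":[-1,-0.42,-0.6],"spin":0}
  ]
}}

```text
time: 37.1
ee_pos: [0.5306, 0.0201, 0.1143]
eef_rot: [0.641, 0.768, 0.0, -0.0]
ft_force: [0.9, 0.4, 0.2]
width: 0.0596
grip_force: 12.0
```

Call:
{"op": "carry_out", "data": {
  "deltas": [
    {"hand":50,"dp":[-0.18,-0.08,0],"spin":0},
    {"hand":50,"dp":[-0.36,-0.16,0],"spin":0},
    {"hand":50,"dp":[-0.54,-0.24,0],"spin":0},
    {"hand":50,"dp":[-0.7,-0.33,0],"spin":0},
    {"hand":50,"dp":[-0.85,-0.4,0],"spin":0},
    {"hand":50,"dp":[-0.95,-0.45,0],"spin":0},
    {"hand":50,"dp":[-1,-0.465,0],"spin":0},
    {"hand":50,"dp":[-1,-0.465,0],"spin":0},
    {"hand":50,"dp":[-1,-0.465,0],"spin":0},
    {"hand":50,"dp":[-1,-0.465,0],"spin":0}
  ]
}}

```text
time: 38.1
ee_pos: [0.4624, -0.2437, 0.1142]
eef_rot: [0.64, 0.768, 0.0, -0.0]
ft_force: [-0.1, 0.5, -0.4]
width: 0.0596
grip_force: 12.0
```

```bash
python3 -c "
from h import *
s=read_state();print(s['width'],s['grip_force'],s['ft_force']); goto([.4675,-.2771,-.035+.0575],YAW)"
```

```text
0.059615669071950476 11.999974697828293 [-0.10974862  0.49232259 -0.41015384]
pos [ 0.4624 -0.2437  0.1142] yawY 10.41 dp [-0.1353 -0.0039  0.3669] spin 0.0005
```

Call:
{"op": "carry_out", "data": {
  "deltas": [
    {"hand":50,"dp":[-0.131,-0.003,0],"spin":0},
    {"hand":50,"dp":[-0.131,-0.003,0.1],"spin":0},
    {"hand":50,"dp":[-0.131,-0.003,0.2],"spin":0},
    {"hand":50,"dp":[-0.131,-0.003,0.28],"spin":0},
    {"hand":50,"dp":[-0.131,-0.003,0.33],"spin":0},
    {"hand":50,"dp":[-0.131,-0.003,0.355],"spin":0},
    {"hand":50,"dp":[-0.131,-0.003,0.36],"spin":0},
    {"hand":50,"dp":[-0.131,-0.003,0.36],"spin":0},
    {"hand":50,"dp":[-0.131,-0.003,0.36],"spin":0}
  ]
}}

```text
time: 39.0
ee_pos: [0.4677, -0.2775, 0.0252]
eef_rot: [0.641, 0.768, 0.0, 0.001]
ft_force: [1.1, -0.1, 0.8]
width: 0.0596
grip_force: 12.0
```

```bash
python3 -c "
from h import *
s=read_state();print(s['width'],s['grip_force'],s['ft_force']); goto([.4675,-.2771,-.035+.0570],YAW)"
```

```text
0.05959264395242839 11.999955475330353 [ 1.07887671 -0.08495505  0.78670389]
pos [ 0.4677 -0.2775  0.0252] yawY 10.32 dp [ 0.0017 -0.0005  0.0129] spin 0.0
```

Lower, release, and go to dish C (0.4725, 0.3775).

Call:
{"op": "carry_out", "data": {
  "deltas": [
    {"hand":50,"dp":[0.001,0,0.01],"spin":0},
    {"hand":50,"dp":[0.001,0,0.012],"spin":0},
    {"hand":70,"dp":[0.001,0,0.012],"spin":0},
    {"hand":70,"dp":[0.001,0,0.012],"spin":0},
    {"hand":70,"dp":[0.001,0,0.012],"spin":0},
    {"hand":70,"dp":[0,0,-0.05],"spin":0},
    {"hand":76,"dp":[0,0,-0.2],"spin":0},
    {"hand":76,"dp":[0,0,-0.4],"spin":0},
    {"hand":76,"dp":[0.1,0,-0.4],"spin":0},
    {"hand":76,"dp":[0.28,0,-0.4],"spin":0},
    {"hand":76,"dp":[0.46,-0.05,-0.4],"spin":0},
    {"hand":76,"dp":[0.64,-0.1,-0.4],"spin":0},
    {"hand":76,"dp":[0.82,-0.14,-0.4],"spin":0},
    {"hand":76,"dp":[1,-0.17,-0.4],"spin":0}
  ]
}}

```text
time: 40.4
ee_pos: [0.3799, -0.0377, 0.1257]
eef_rot: [0.641, 0.768, 0.002, 0.001]
ft_force: [1.9, 0.8, 0.3]
width: 0.0762
grip_force: 0.0
```

Call:
{"op": "carry_out", "data": {
  "deltas": [
    {"hand":76,"dp":[0.18,-0.03,0],"spin":0},
    {"hand":76,"dp":[0.36,-0.06,0],"spin":0},
    {"hand":76,"dp":[0.54,-0.09,0],"spin":0},
    {"hand":76,"dp":[0.72,-0.12,0],"spin":0},
    {"hand":76,"dp":[0.9,-0.15,0],"spin":0},
    {"hand":76,"dp":[1,-0.17,0],"spin":0},
    {"hand":76,"dp":[1,-0.17,0],"spin":0},
    {"hand":76,"dp":[1,-0.17,0],"spin":0},
    {"hand":76,"dp":[1,-0.17,0],"spin":0}
  ]
}}

```text
time: 41.3
ee_pos: [0.2945, 0.1985, 0.1248]
eef_rot: [0.641, 0.767, 0.0, -0.0]
ft_force: [0.2, -0.1, 0.3]
width: 0.0761
grip_force: 0.0
```

```bash
python3 - <<'E'
from h import *
look(); pile(3); goto([.4725,.3775,.0030-OFF],YAW)
E
```

```text
t 41.4 [0.2944 0.1986 0.1247] 0.0761
top [ 0.4678 -0.2857] [433.3 274.9] [ 29  26 594]
top [0.4713 0.3776] [150.4 281.9] [ 24  24 456]
side [ 0.4692 -0.3316] [338.7 199.1] [ 19  24 340]
side [0.4736 0.3773] [335.7 393.3] [ 24  24 466]
pile top [ 0.4646 -0.2734] [433.3 274.9] [ 29  26 594] err mm [-1.1  4.5]
pile side [ 0.4701 -0.259 ] [338.7 199.1] [ 19  24 340] err mm [ 4.4 18.9]
pos [0.2943 0.1988 0.1246] yawY 10.23 dp [0.5765 0.8285 0.6408] spin -0.0005
```

Call:
{"op": "carry_out", "data": {
  "deltas": [
    {"hand":76,"dp":[0.14,0.2,0],"spin":0},
    {"hand":76,"dp":[0.25,0.37,0],"spin":0},
    {"hand":76,"dp":[0.38,0.55,0],"spin":0},
    {"hand":76,"dp":[0.5,0.72,0],"spin":0},
    {"hand":76,"dp":[0.575,0.828,0.1],"spin":0},
    {"hand":76,"dp":[0.575,0.828,0.25],"spin":0},
    {"hand":76,"dp":[0.575,0.828,0.4],"spin":0},
    {"hand":76,"dp":[0.575,0.828,0.5],"spin":0},
    {"hand":76,"dp":[0.575,0.828,0.58],"spin":0},
    {"hand":76,"dp":[0.575,0.828,0.625],"spin":0},
    {"hand":76,"dp":[0.575,0.828,0.639],"spin":0},
    {"hand":76,"dp":[0.575,0.828,0.639],"spin":0},
    {"hand":76,"dp":[0.575,0.828,0.639],"spin":0},
    {"hand":50,"dp":[0.575,0.828,0.639],"spin":0},
    {"hand":50,"dp":[0.575,0.828,0.639],"spin":0},
    {"hand":50,"dp":[0.575,0.828,0.639],"spin":0},
    {"hand":50,"dp":[0.575,0.828,0.639],"spin":0},
    {"hand":50,"dp":[0.575,0.828,0.639],"spin":0}
  ]
}}

```text
time: 43.3
ee_pos: [0.4721, 0.3781, -0.0348]
eef_rot: [0.641, 0.768, 0.0, -0.0]
ft_force: [-0.8, -1.1, 5.0]
width: 0.0595
grip_force: 12.0
```

```bash
python3 -c "
from h import *
s=read_state();print(s['width'],s['grip_force'],s['ft_force']); e=s['ee_pos']; goto([.4675,-.2777+e[1]-.3775,e[2]+.0725],YAW)"
```

```text
0.05950286588766387 12.000349760055542 [-0.75127265 -1.10246606  4.97410568]
pos [ 0.4721  0.3781 -0.0348] yawY 10.32 dp [-2.575  -0.4872 -0.2917] spin -0.0
```

Call:
{"op": "carry_out", "data": {
  "deltas": [
    {"hand":50,"dp":[0,0,-0.15],"spin":0},
    {"hand":50,"dp":[0,0,-0.35],"spin":0},
    {"hand":50,"dp":[-0.1,-0.02,-0.5],"spin":0},
    {"hand":50,"dp":[-0.27,-0.05,-0.6],"spin":0},
    {"hand":50,"dp":[-0.45,-0.08,-0.6],"spin":0},
    {"hand":50,"dp":[-0.63,-0.12,-0.6],"spin":0},
    {"hand":50,"dp":[-0.81,-0.16,-0.6],"spin":0},
    {"hand":50,"dp":[-1,-0.19,-0.6],"spin":0}
  ]
}}

```text
time: 44.1
ee_pos: [0.4692, 0.1218, 0.1146]
eef_rot: [0.64, 0.768, 0.0, -0.0]
ft_force: [0.7, -0.8, -0.5]
width: 0.0595
grip_force: 12.0
```

Call:
{"op": "carry_out", "data": {
  "deltas": [
    {"hand":50,"dp":[-0.18,-0.035,0],"spin":0},
    {"hand":50,"dp":[-0.36,-0.07,0],"spin":0},
    {"hand":50,"dp":[-0.54,-0.1,0],"spin":0},
    {"hand":50,"dp":[-0.72,-0.14,0],"spin":0},
    {"hand":50,"dp":[-0.9,-0.17,0],"spin":0},
    {"hand":50,"dp":[-1,-0.19,0],"spin":0}
  ]
}}

```text
time: 44.7
ee_pos: [0.4672, -0.1349, 0.1149]
eef_rot: [0.642, 0.767, 0.0, 0.0]
ft_force: [0.2, 0.6, -0.9]
width: 0.0596
grip_force: 12.0
```

Call:
{"op": "carry_out", "data": {
  "deltas": [
    {"hand":50,"dp":[-0.16,-0.04,0],"spin":0},
    {"hand":50,"dp":[-0.3,-0.07,0],"spin":0},
    {"hand":50,"dp":[-0.4,-0.107,0],"spin":0},
    {"hand":50,"dp":[-0.45,-0.107,0],"spin":0},
    {"hand":50,"dp":[-0.45,-0.107,0],"spin":0},
    {"hand":50,"dp":[-0.45,-0.107,0],"spin":0},
    {"hand":50,"dp":[-0.45,-0.107,0],"spin":0}
  ]
}}

```text
time: 45.4
ee_pos: [0.4619, -0.2454, 0.1145]
eef_rot: [0.64, 0.768, 0.0, -0.0]
ft_force: [-0.3, -0.4, -1.1]
width: 0.0593
grip_force: 12.0
```

```bash
python3 -c "
from h import *
s=read_state();print(s['width'],s['grip_force'],s['ft_force']); goto([.4675,-.2771,-.0348+.0725],YAW)"
```

```text
0.05933571507787298 12.00004130601883 [-0.34980442 -0.392492   -1.09375729]
pos [ 0.4619 -0.2454  0.1145] yawY 10.4 dp [-0.129  -0.0008  0.3072] spin 0.0004
```

Call:
{"op": "carry_out", "data": {
  "deltas": [
    {"hand":50,"dp":[-0.125,0,0],"spin":0},
    {"hand":50,"dp":[-0.125,0,0.08],"spin":0},
    {"hand":50,"dp":[-0.125,0,0.16],"spin":0},
    {"hand":50,"dp":[-0.125,0,0.23],"spin":0},
    {"hand":50,"dp":[-0.125,0,0.275],"spin":0},
    {"hand":50,"dp":[-0.125,0,0.297],"spin":0},
    {"hand":50,"dp":[-0.125,0,0.3],"spin":0},
    {"hand":50,"dp":[-0.125,0,0.3],"spin":0},
    {"hand":50,"dp":[-0.125,0,0.3],"spin":0}
  ]
}}

```text
time: 46.3
ee_pos: [0.4678, -0.2775, 0.0404]
eef_rot: [0.641, 0.768, 0.0, 0.0]
ft_force: [0.3, 0.2, -1.1]
width: 0.0598
grip_force: 12.0
```

```bash
python3 -c "
from h import *
s=read_state();print(s['width'],s['grip_force'],s['ft_force']); goto([.4675,-.2771,-.0348+.0720],YAW)"
```

```text
0.059767802817879766 11.999896466732025 [ 0.34004125  0.23729783 -1.05346764]
pos [ 0.4678 -0.2775  0.0404] yawY 10.32 dp [ 0.0017 -0.0008  0.0126] spin -0.0
```

Lower, release, and go out to the cover at (0.4506, 0.134), looking at the pile from there.

Call:
{"op": "carry_out", "data": {
  "deltas": [
    {"hand":50,"dp":[0.001,0,0.01],"spin":0},
    {"hand":50,"dp":[0.001,0,0.012],"spin":0},
    {"hand":70,"dp":[0.001,0,0.012],"spin":0},
    {"hand":70,"dp":[0.001,0,0.012],"spin":0},
    {"hand":70,"dp":[0.001,0,0.012],"spin":0},
    {"hand":70,"dp":[0,0,-0.05],"spin":0},
    {"hand":70,"dp":[0,0,-0.2],"spin":0},
    {"hand":60,"dp":[0,0,-0.35],"spin":0},
    {"hand":50,"dp":[0.1,0,-0.35],"spin":0},
    {"hand":40,"dp":[0.28,0,-0.35],"spin":0},
    {"hand":40,"dp":[0.46,-0.05,-0.35],"spin":0},
    {"hand":40,"dp":[0.64,-0.1,-0.35],"spin":0},
    {"hand":40,"dp":[0.82,-0.14,-0.35],"spin":0},
    {"hand":40,"dp":[1,-0.17,-0.35],"spin":0}
  ]
}}

```text
time: 47.7
ee_pos: [0.3801, -0.0379, 0.1284]
eef_rot: [0.641, 0.768, 0.001, 0.001]
ft_force: [1.7, 0.6, 0.3]
width: 0.0402
grip_force: 0.0
```

Call:
{"op": "carry_out", "data": {
  "deltas": [
    {"hand":40,"dp":[0.18,0,0],"spin":0},
    {"hand":40,"dp":[0.36,0,0],"spin":0},
    {"hand":40,"dp":[0.54,0,0],"spin":0},
    {"hand":40,"dp":[0.6,0,0],"spin":0},
    {"hand":40,"dp":[0.6,0,0],"spin":0},
    {"hand":40,"dp":[0.6,0,0],"spin":0},
    {"hand":40,"dp":[0.6,0,0],"spin":0}
  ]
}}

```text
time: 48.4
ee_pos: [0.3543, 0.1075, 0.1275]
eef_rot: [0.641, 0.767, 0.0, 0.0]
ft_force: [-0.7, -1.2, -1.0]
width: 0.04
grip_force: 0.0
```

```bash
python3 - <<'E'
from h import *
t,q=look(); pile(4)
for n,im in(("top",t),("side",q)):
    for b,st in blobs(im.max(2)<45,15,200):
        X=ray(n,*b,.0184)
        if abs(X[0]-.45)<.05 and abs(X[1]-.134)<.05: print("knob",n,b,st,X.round(4))
goto([.4506,.134,.005-OFF],YAW)
cv2.imwrite("pics/c8.png",np.hstack([cv2.resize(t[215:325,370:490,::-1],(440,400),interpolation=2),cv2.resize(q[155:245,300:380,::-1],(355,400),interpolation=2)]))
E
```

```text
t 48.5 [0.3542 0.1077 0.1274] 0.0397
top [ 0.4685 -0.2878] [434.1 274.6] [ 31  26 627]
side [ 0.4688 -0.3424] [338.8 197.1] [ 19  28 416]
pile top [ 0.4644 -0.2722] [434.1 274.6] [ 31  26 628] err mm [-1.3  5.7]
pile side [ 0.4699 -0.2498] [338.8 197.1] [ 19  28 415] err mm [ 4.2 28.1]
knob top [252.83333333 284.22222222] [250 282   6   7  18] [0.4582 0.1347 0.0184]
knob side [344.91836735 307.04081633] [342 303   7   9  49] [0.4517 0.1339 0.0184]
pos [0.3541 0.108  0.1273] yawY 10.23 dp [0.0336 0.3984 0.6432] spin -0.0005
```

View pics/c8.png

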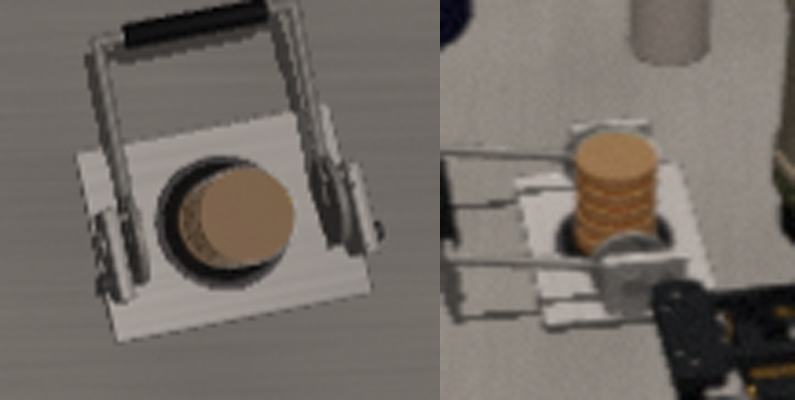

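The crop shows five amber dishes in a straight pile, with the handle down. Next: grasp the cover by its knob.

Call:
{"op": "carry_out", "data": {
  "deltas": [
    {"hand":40,"dp":[0.02,0.2,0],"spin":0},
    {"hand":40,"dp":[0.033,0.37,0],"spin":0},
    {"hand":40,"dp":[0.033,0.398,0],"spin":0},
    {"hand":40,"dp":[0.033,0.398,0.15],"spin":0},
    {"hand":40,"dp":[0.033,0.398,0.3],"spin":0},
    {"hand":40,"dp":[0.033,0.398,0.42],"spin":0},
    {"hand":40,"dp":[0.033,0.398,0.45],"spin":0},
    {"hand":40,"dp":[0.033,0.398,0.45],"spin":0},
    {"hand":40,"dp":[0.033,0.398,0.45],"spin":0}
  ]
}}

```text
time: 49.5
ee_pos: [0.4512, 0.1348, 0.0161]
eef_rot: [0.641, 0.768, 0.001, 0.0]
ft_force: [0.9, 0.4, -0.2]
width: 0.04
grip_force: 0.0
```

```bash
python3 -c "
from h import *
goto([.4506,.134,.0058-OFF],YAW)"
```

```text
pos [0.4512 0.1348 0.0161] yawY 10.29 dp [-0.0028 -0.0034  0.1953] spin -0.0001
```

Call:
{"op": "carry_out", "data": {
  "deltas": [
    {"hand":40,"dp":[-0.003,-0.003,0.08],"spin":0},
    {"hand":40,"dp":[-0.003,-0.003,0.15],"spin":0},
    {"hand":40,"dp":[-0.003,-0.003,0.18],"spin":0},
    {"hand":40,"dp":[-0.003,-0.003,0.193],"spin":0},
    {"hand":40,"dp":[-0.003,-0.003,0.193],"spin":0},
    {"hand":10,"dp":[-0.003,-0.003,0.193],"spin":0},
    {"hand":10,"dp":[-0.003,-0.003,0.193],"spin":0},
    {"hand":10,"dp":[-0.003,-0.003,0.193],"spin":0},
    {"hand":10,"dp":[-0.003,-0.003,0.193],"spin":0},
    {"hand":10,"dp":[-0.003,-0.003,0.193],"spin":0},
    {"hand":10,"dp":[-0.003,-0.003,0.193],"spin":0}
  ],
  "force": 25
}}

```text
time: 50.6
ee_pos: [0.45, 0.1339, -0.0332]
eef_rot: [0.641, 0.768, 0.0, 0.0]
ft_force: [-2.1, 0.2, 5.5]
width: 0.0188
grip_force: 25.0
```

```bash
python3 -c "
from h import *
s=read_state();print(s['width'],s['grip_force'],s['ft_force']); e=s['ee_pos']; goto([.4675,-.2777+e[1]-.134,e[2]+.087],YAW)"
```

```text
0.01879673948329234 25.00080317258835 [-2.06631878  0.21016383  5.5323862 ]
pos [ 0.45    0.1339 -0.0332] yawY 10.32 dp [-1.6326 -0.226  -0.3487] spin -0.0
```

Call:
{"op": "carry_out", "data": {
  "deltas": [
    {"hand":10,"dp":[0,0,-0.1],"spin":0},
    {"hand":10,"dp":[0,0,-0.25],"spin":0},
    {"hand":10,"dp":[0,0,-0.42],"spin":0},
    {"hand":10,"dp":[-0.1,-0.02,-0.55],"spin":0},
    {"hand":10,"dp":[-0.25,-0.05,-0.6],"spin":0},
    {"hand":10,"dp":[-0.4,-0.08,-0.6],"spin":0},
    {"hand":10,"dp":[-0.55,-0.11,-0.6],"spin":0},
    {"hand":10,"dp":[-0.7,-0.14,-0.6],"spin":0},
    {"hand":10,"dp":[-0.85,-0.17,-0.6],"spin":0},
    {"hand":10,"dp":[-1,-0.2,-0.6],"spin":0}
  ]
}}

```text
time: 51.6
ee_pos: [0.4446, -0.1227, 0.1162]
eef_rot: [0.641, 0.768, 0.0, -0.0]
ft_force: [1.6, -0.5, -1.3]
width: 0.019
grip_force: 25.0
```

Call:
{"op": "carry_out", "data": {
  "deltas": [
    {"hand":10,"dp":[-0.15,-0.026,0],"spin":0},
    {"hand":10,"dp":[-0.3,-0.026,0],"spin":0},
    {"hand":10,"dp":[-0.42,-0.026,0],"spin":0},
    {"hand":10,"dp":[-0.5,-0.026,0],"spin":0},
    {"hand":10,"dp":[-0.52,-0.026,0],"spin":0},
    {"hand":10,"dp":[-0.52,-0.026,0],"spin":0},
    {"hand":10,"dp":[-0.52,-0.026,0],"spin":0},
    {"hand":10,"dp":[-0.52,-0.026,0],"spin":0}
  ]
}}

```text
time: 52.4
ee_pos: [0.4623, -0.2489, 0.1163]
eef_rot: [0.64, 0.768, 0.0, -0.0]
ft_force: [0.2, 0.1, -1.2]
width: 0.0192
grip_force: 25.0
```

```bash
python3 - <<'E'
from h import *
s=read_state();print(s['width'],s['grip_force'],s['ft_force']); goto([.4675,-.2777,-.0332+.087],YAW)
q=camera("side"); cv2.imwrite("pics/c9.png",cv2.resize(q[135:235,280:390,::-1],(440,400),interpolation=2))
E
```

```text
0.019192266834831676 24.999851882457733 [ 0.19900796  0.12901428 -1.24978684]
pos [ 0.4623 -0.2489  0.1163] yawY 10.41 dp [-1.173e-01 -2.000e-04  2.500e-01] spin 0.0005
```

View pics/c9.png

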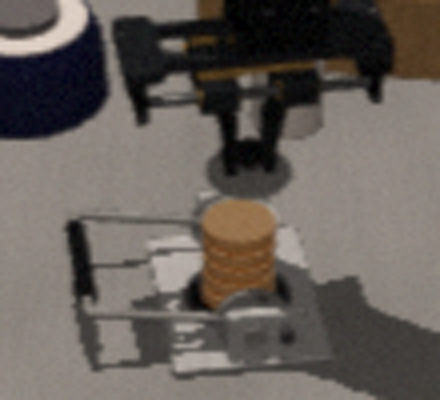

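The cover is held level above the pile, and the pile is intact. Lower it.

Call:
{"op": "carry_out", "data": {
  "deltas": [
    {"hand":10,"dp":[-0.114,0,0],"spin":0},
    {"hand":10,"dp":[-0.114,0,0.06],"spin":0},
    {"hand":10,"dp":[-0.114,0,0.12],"spin":0},
    {"hand":10,"dp":[-0.114,0,0.18],"spin":0},
    {"hand":10,"dp":[-0.114,0,0.22],"spin":0},
    {"hand":10,"dp":[-0.114,0,0.237],"spin":0},
    {"hand":10,"dp":[-0.114,0,0.24],"spin":0},
    {"hand":10,"dp":[-0.114,0,0.24],"spin":0},
    {"hand":10,"dp":[-0.114,0,0.24],"spin":0}
  ]
}}

```text
time: 53.35
ee_pos: [0.4676, -0.2785, 0.0569]
eef_rot: [0.641, 0.768, 0.0, 0.0]
ft_force: [-0.1, 0.3, -1.5]
width: 0.0191
grip_force: 25.0
```

```bash
python3 - <<'E'
from h import *
s=read_state();print(s['width'],s['grip_force'],s['ft_force']); goto([.4675,-.2777,-.0332+.087],YAW)
E
```

```text
0.0190819099687324 24.999801814556122 [-0.10394865  0.28618064 -1.49010117]
pos [ 0.4676 -0.2785  0.0569] yawY 10.32 dp [0.0032 0.     0.0126] spin -0.0
```

Call:
{"op": "carry_out", "data": {
  "deltas": [
    {"hand":10,"dp":[0.003,0,0.008],"spin":0},
    {"hand":10,"dp":[0.003,0,0.012],"spin":0},
    {"hand":10,"dp":[0.003,0,0.012],"spin":0},
    {"hand":25,"dp":[0.003,0,0.012],"spin":0},
    {"hand":40,"dp":[0.003,0,0.012],"spin":0},
    {"hand":40,"dp":[0.003,0,0.012],"spin":0},
    {"hand":40,"dp":[0.003,0,0.012],"spin":0},
    {"hand":40,"dp":[0.003,0,0.012],"spin":0},
    {"hand":40,"dp":[0.003,0,-0.06],"spin":0},
    {"hand":40,"dp":[0,0,-0.2],"spin":0},
    {"hand":40,"dp":[0,0,-0.4],"spin":0},
    {"hand":40,"dp":[0.1,0.1,-0.45],"spin":0},
    {"hand":40,"dp":[0.3,0.1,-0.45],"spin":0},
    {"hand":40,"dp":[0.5,0.2,-0.45],"spin":0},
    {"hand":40,"dp":[0.7,0.3,-0.45],"spin":0},
    {"hand":40,"dp":[0.9,0.4,-0.45],"spin":0},
    {"hand":40,"dp":[1,0.49,-0.45],"spin":0},
    {"hand":40,"dp":[1,0.49,-0.45],"spin":0},
    {"hand":40,"dp":[1,0.49,-0.45],"spin":0}
  ]
}}

```text
time: 55.25
ee_pos: [0.5431, -0.0095, 0.1685]
eef_rot: [0.64, 0.769, -0.001, 0.0]
ft_force: [-0.2, -0.7, -0.5]
width: 0.0401
grip_force: 0.0
```

```bash
python3 - <<'E'
from h import *
t,q=look()
def mk(im,n,box,w,h,pts):
    u0,u1,v0,v1=box; c=cv2.resize(im[v0:v1,u0:u1,::-1],(w,h),interpolation=2)
    for X in pts:
        p=(proj(n,X)-[u0-.5,v0-.5])*[w/(u1-u0),h/(v1-v0)]; cv2.circle(c,tuple(int(a) for a in p),4,(0,0,255),1)
    return c
p=PAD
pts=[[*p,.113]]+[[p[0]+.032*np.cos(a),p[1]+.032*np.sin(a),.091] for a in np.arange(0,6.28,.785)]
cv2.imwrite("pics/c10.png",np.hstack([mk(t,"top",(370,490,215,325),440,400,pts),mk(q,"side",(290,380,155,245),355,400,pts)]))
for n,im in(("top",t),("side",q)):
    for b,st in blobs(im.max(2)<45,15,400):
        if (n=="top" and 390<b[0]<470 and 200<b[1]<310) or (n=="side" and 280<b[0]<370 and 160<b[1]<230): print(n,b.round(1),st,"z.107",ray(n,*b,.107).round(4),"z.057",ray(n,*b,.057).round(4))
goto([PAD[0]+.1235,-.2557,.1],YAW)
E
```

```text
t 55.35 [ 0.5427 -0.0119  0.1689] 0.0402
side [ 0.47   -0.3147] [338.4 202.4] [ 19  18 227]
top [423.1 221.2] [404 215  39  14 266] z.107 [ 0.5787 -0.2489  0.107 ] z.057 [ 0.5871 -0.259   0.057 ]
top [422.7 278.2] [414 260  27  33 188] z.107 [ 0.456  -0.2412  0.107 ] z.057 [ 0.4585 -0.2509  0.057 ]
top [458.8 271.9] [455 260   8  22  75] z.107 [ 0.4669 -0.3187  0.107 ] z.057 [ 0.47   -0.3321  0.057 ]
top [439. 273.] [435 269   9   9  64] z.107 [ 0.466  -0.2765  0.107 ] z.057 [ 0.4689 -0.2878  0.057 ]
top [405.2 283.9] [403 277   5  13  22] z.107 [ 0.445  -0.2033  0.107 ] z.057 [ 0.447  -0.2112  0.057 ]
side [298.1 200.9] [290 192  18  26 183] z.107 [ 0.5897 -0.1924  0.107 ] z.057 [ 0.5953 -0.2555  0.057 ]
side [328.7 208.4] [327 205   5   7  18] z.107 [ 0.4992 -0.1591  0.107 ] z.057 [ 0.5    -0.2205  0.057 ]
pos [ 0.5427 -0.0119  0.1689] yawY 10.22 dp [-0.9926  0.0102  0.2759] spin -0.0006
```

View pics/c10.png

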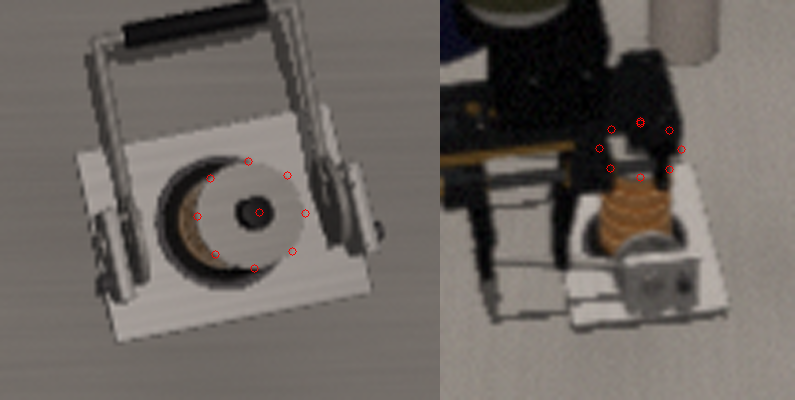

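The cover is centred within ~2 mm. Now back to the grip.

Call:
{"op": "carry_out", "data": {
  "deltas": [
    {"hand":50,"dp":[-0.2,0,0],"spin":0},
    {"hand":50,"dp":[-0.4,0,0],"spin":0},
    {"hand":50,"dp":[-0.6,0,0],"spin":0},
    {"hand":50,"dp":[-0.8,0,0],"spin":0},
    {"hand":50,"dp":[-0.95,0,0],"spin":0},
    {"hand":50,"dp":[-0.99,0.008,0.1],"spin":0},
    {"hand":50,"dp":[-0.99,0.008,0.25],"spin":0},
    {"hand":50,"dp":[-0.99,0.008,0.4],"spin":0},
    {"hand":50,"dp":[-0.99,0.008,0.4],"spin":0},
    {"hand":50,"dp":[-0.99,0.008,0.4],"spin":0},
    {"hand":50,"dp":[-0.99,0.008,0.4],"spin":0}
  ]
}}

```text
time: 56.45
ee_pos: [0.5902, -0.2548, 0.0715]
eef_rot: [0.641, 0.768, 0.001, 0.002]
ft_force: [0.2, -0.5, 0.4]
width: 0.0501
grip_force: 0.0
```

```bash
python3 - <<'E'
from h import *
goto([.5887,-.2556,0],YAW)
for th in np.linspace(.17,1.57,15): print(th.round(2),((.125*np.cos(th)-.125*np.cos(.17))/.25).round(4),(-(.125*np.sin(th)-.125*np.sin(.17))/.25).round(4))
E
```

```text
pos [ 0.5902 -0.2548  0.0715] yawY 10.27 dp [-0.0016 -0.0072  0.2861] spin -0.0003
0.17 0.0 -0.0
0.27 -0.0109 -0.0488
0.37 -0.0266 -0.0962
0.47 -0.047 -0.1419
0.57 -0.0718 -0.1852
0.67 -0.1009 -0.2259
0.77 -0.1338 -0.2635
0.87 -0.1704 -0.2976
0.97 -0.2101 -0.3279
1.07 -0.2527 -0.354
1.17 -0.2977 -0.3758
1.27 -0.3447 -0.393
1.37 -0.3931 -0.4054
1.47 -0.4425 -0.4129
1.57 -0.4924 -0.4154
```

Call:
{"op": "carry_out", "data": {
  "deltas": [
    {"hand":50,"dp":[-0.002,-0.007,0.1],"spin":0},
    {"hand":50,"dp":[-0.002,-0.007,0.2],"spin":0},
    {"hand":50,"dp":[-0.002,-0.007,0.26],"spin":0},
    {"hand":50,"dp":[-0.002,-0.007,0.283],"spin":0},
    {"hand":50,"dp":[-0.002,-0.007,0.285],"spin":0},
    {"hand":10,"dp":[-0.002,-0.007,0.285],"spin":0},
    {"hand":10,"dp":[-0.002,-0.007,0.285],"spin":0},
    {"hand":10,"dp":[-0.002,-0.007,0.285],"spin":0},
    {"hand":10,"dp":[-0.002,-0.007,0.285],"spin":0},
    {"hand":10,"dp":[-0.002,-0.007,0.285],"spin":0},
    {"hand":10,"dp":[-0.002,-0.007,0.285],"spin":0},
    {"hand":10,"dp":[-0.002,-0.007,0.285],"spin":0}
  ],
  "force": 12
}}

```text
time: 57.65
ee_pos: [0.5888, -0.2542, -0.0019]
eef_rot: [0.641, 0.768, 0.001, 0.001]
ft_force: [5.9, -0.3, 0.0]
width: 0.0155
grip_force: 12.0
```

```bash
python3 - <<'E'
from h import *
s=read_state();print(s['width'],s['grip_force'],s['ft_force'],s['ee_pos'])
E
```

```text
0.01548088296317294 11.988358162343502 [ 5.92534137 -0.29669627  0.01389392] [ 0.58881427 -0.2541962  -0.00194856]
```

Gripped. Swing up along the arc.

Call:
{"op": "carry_out", "data": {
  "deltas": [
    {"hand":10,"dp":[0,-0.005,-0.0244],"spin":0},
    {"hand":10,"dp":[0,-0.011,-0.0488],"spin":0},
    {"hand":10,"dp":[0,-0.018,-0.0725],"spin":0},
    {"hand":10,"dp":[0,-0.0266,-0.0962],"spin":0},
    {"hand":10,"dp":[0,-0.0365,-0.119],"spin":0},
    {"hand":10,"dp":[0,-0.047,-0.142],"spin":0},
    {"hand":10,"dp":[0,-0.059,-0.1638],"spin":0},
    {"hand":10,"dp":[0,-0.0718,-0.185],"spin":0},
    {"hand":10,"dp":[0,-0.086,-0.206],"spin":0},
    {"hand":10,"dp":[0,-0.101,-0.226],"spin":0},
    {"hand":10,"dp":[0,-0.117,-0.245],"spin":0},
    {"hand":10,"dp":[0,-0.134,-0.2635],"spin":0},
    {"hand":10,"dp":[0,-0.152,-0.281],"spin":0},
    {"hand":10,"dp":[0,-0.17,-0.2976],"spin":0},
    {"hand":10,"dp":[0,-0.19,-0.313],"spin":0},
    {"hand":10,"dp":[0,-0.21,-0.328],"spin":0}
  ]
}}

```text
time: 59.25
ee_pos: [0.5394, -0.2627, 0.0818]
eef_rot: [0.64, 0.768, 0.002, 0.002]
ft_force: [7.6, 4.2, 8.9]
width: 0.0154
grip_force: 12.0
```

```bash
python3 - <<'E'
from h import *
s=read_state();print(s['width'],s['ft_force']); e=s["ee_pos"]+[0,0,.019+OFF]; H=np.array([.4675,-.2777,.036]); r=e-H; x=r@XA; print("len",np.hypot(x,r[2]),"th",np.arctan2(r[2],x))
goto(H+[0,0,.125-.019-OFF])
E
```

```text
0.015360411180738802 [7.55303789 4.22236471 8.9431223 ]
len 0.1267391999006766 th 0.9529988947548157
pos [ 0.5394 -0.2627  0.0818] yawY 10.43 dp [-0.0072 -0.2931 -0.0886] spin None
```

Call:
{"op": "carry_out", "data": {
  "deltas": [
    {"hand":10,"dp":[0,-0.021,-0.0135],"spin":0},
    {"hand":10,"dp":[0,-0.043,-0.026],"spin":0},
    {"hand":10,"dp":[0,-0.065,-0.037],"spin":0},
    {"hand":10,"dp":[0,-0.088,-0.047],"spin":0},
    {"hand":10,"dp":[0,-0.111,-0.056],"spin":0},
    {"hand":10,"dp":[0,-0.135,-0.064],"spin":0},
    {"hand":10,"dp":[0,-0.159,-0.071],"spin":0},
    {"hand":10,"dp":[0,-0.183,-0.076],"spin":0},
    {"hand":10,"dp":[0,-0.208,-0.08],"spin":0},
    {"hand":10,"dp":[0,-0.233,-0.083],"spin":0},
    {"hand":10,"dp":[0,-0.258,-0.085],"spin":0},
    {"hand":10,"dp":[0,-0.283,-0.086],"spin":0},
    {"hand":10,"dp":[0,-0.293,-0.086],"spin":0},
    {"hand":10,"dp":[0,-0.296,-0.086],"spin":0},
    {"hand":10,"dp":[0,-0.296,-0.086],"spin":0}
  ]
}}

```text
time: 60.75
ee_pos: [0.4668, -0.275, 0.1012]
eef_rot: [0.639, 0.769, 0.002, 0.002]
ft_force: [18.2, 4.1, -12.0]
width: 0.0153
grip_force: 12.0
```

```bash
python3 - <<'E'
from h import *
s=read_state();print(s['width'],s['ft_force']); e=s["ee_pos"]+[0,0,.019+OFF]; H=np.array([.4675,-.2777,.036]); r=e-H; x=r@XA; print("len",np.hypot(x,r[2]),"th",np.arctan2(r[2],x))
E
```

```text
0.015347461642057336 [ 18.16314663   4.12773706 -11.99608115]
len 0.12267588598964219 th 1.5722646667207472
```

Call:
{"op": "carry_out", "data": {
  "deltas": [
    {"hand":10,"dp":[0,0.006,0.0],"spin":0},
    {"hand":30,"dp":[0,0.006,0],"spin":0},
    {"hand":50,"dp":[0,0.006,0],"spin":0},
    {"hand":50,"dp":[0,0.006,0],"spin":0},
    {"hand":50,"dp":[0,0.006,0],"spin":0},
    {"hand":50,"dp":[0,0.006,0],"spin":0},
    {"hand":50,"dp":[0,0.006,-0.1],"spin":0},
    {"hand":50,"dp":[0,0.006,-0.25],"spin":0},
    {"hand":50,"dp":[0,0.006,-0.4],"spin":0},
    {"hand":50,"dp":[0.2,0.006,-0.4],"spin":0},
    {"hand":50,"dp":[0.4,0,-0.4],"spin":0},
    {"hand":50,"dp":[0.6,0,-0.4],"spin":0},
    {"hand":50,"dp":[0.8,0,-0.4],"spin":0},
    {"hand":50,"dp":[1,0,-0.4],"spin":0},
    {"hand":50,"dp":[1,0,-0.4],"spin":0}
  ]
}}

```text
time: 62.25
ee_pos: [0.4174, -0.0254, 0.2012]
eef_rot: [0.637, 0.77, 0.0, -0.0]
ft_force: [1.0, -0.1, -0.2]
width: 0.0501
grip_force: 0.0
```

Call:
{"op": "carry_out", "data": {
  "deltas": [
    {"hand":50,"dp":[0.2,0,0],"spin":0},
    {"hand":50,"dp":[0.4,0,0],"spin":0},
    {"hand":50,"dp":[0.6,0,0],"spin":0},
    {"hand":50,"dp":[0.8,0,0],"spin":0},
    {"hand":50,"dp":[0.8,0,0],"spin":0},
    {"hand":50,"dp":[0.8,0,0],"spin":0}
  ]
}}

```text
time: 62.85
ee_pos: [0.3826, 0.1658, 0.201]
eef_rot: [0.64, 0.768, -0.0, 0.0]
ft_force: [-0.4, -0.7, -0.8]
width: 0.05
grip_force: 0.0
```

```bash
python3 - <<'E'
from h import *
t,q=look()
out=[]
H=np.array([*PAD,.036])
for n,im,(u0,u1,v0,v1),w in(("top",t,(370,490,215,325),440),("side",q,(290,380,140,230),355)):
    c=cv2.resize(im[v0:v1,u0:u1,::-1],(w,400),interpolation=2)
    ya=np.array([-.179,.984,0])
    for X in (H+ya*.045+[0,0,.125],H-ya*.045+[0,0,.125],[*PAD,.107]):
        p=(proj(n,X)-[u0-.5,v0-.5])*[w/(u1-u0),400/(v1-v0)]; cv2.circle(c,tuple(int(a) for a in p),4,(0,0,255),1)
    out.append(c)
cv2.imwrite("pics/c11.png",np.hstack(out))
E
```

```text
t 62.95 [0.3831 0.1644 0.2012] 0.0499
side [ 0.4796 -0.3162] [335.4 202. ] [ 13  20 174]
```

View pics/c11.png

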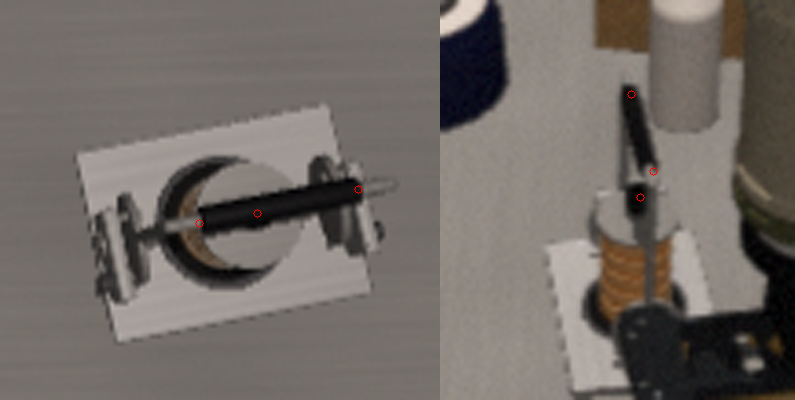

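The handle stands upright, with the grip on its predicted points, and the cover and pile are centred. Handing in.

```bash
python3 -c "
from bench import *
print(close_job())"
```

```text
the job is handed in; nothing more can be done
None
```

I've handed the job in at about 63 s; no verdict was returned. The last pictures show all five amber dishes in one pile on the pad, the steel cover on top (about 2 mm off the pad's centre), and the handle upright at its stop.

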